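# Unscrew the storage dome and check a frame corner with the master square

### The arm

A 7-joint arm with a two-finger parallel gripper is mounted at the origin on a cart in front of the work surface, level with it; the furniture and walls round the work are solid. World frame = base frame: x ahead of the robot, y to its left, z up, the work surface at z = 0. Lengths are in m, angles in rad, forces in N, time in s.
With the tool pointing down it reaches from about 0.375 to 0.925 m from the base axis. Payload 3.1 kg.
Tool frame: the origin (TCP) lies where the fingers leave the gripper's body, on its centre line; the fingertips stand 73 mm ahead of it and the grasp point (between the pads) lies 54 mm ahead of it (r.finger_overhang is the z of the fingertips in the tool frame, in m); z points along the fingers, y is the direction in which the jaws open and shut (so a half turn about z gives the same grasp; the last joint's range is limited). The gripper opens to 85 mm and grips with 20 to 120 N. Pads are 22 mm wide; open, the fingers measure 114 mm over their backs; the gripper's body (76 mm by 85 mm) begins 54 mm behind the grasp point. The pads swing forward as they close: fully open they stand 13 mm farther back than shut.
Start: joints at [1.216, 0.383, 0.044, 1.598, -0.018, 1.161, -0.05], TCP at [0.165, -0.629, 0.304] pointing down, gripper open.
Joint ranges: [-2.61, 2.61], [-0.41, 2.15], [-1.48, 1.57], [0, 2.5], [-1.57, 4.71], [0.05, 1.97], [-2.85, 2.85]. Speed limits (rad/s): [2.79, 2.79, 3.14, 3.14, 3.14, 3.14, 3.14].

### API

Orientations are given as a unit quaternion [w, x, y, z].
In Python, from bench import status, viewer, hand_in, r gives the robot as it stands. The module is installed in compiled form; this text tells all that it offers.
- The arm moves only by the tool play_rows, never from a script. Its arguments are lists of equal length, an entry for each row: "translation": the shift along the tool's x, y, z in units of 40 mm (1.0 is 40 mm), a list of three; "rotation": the turn, a rotation vector about the tool's x, y, z in units of 8 degrees (1.0 is 8 degrees), a list of three; "grip": the gripper command: -1 is shut, 1 is fully open, values between are in proportion. In form: {"translation": [[dx, dy, dz], ...], "rotation": [[ax, ay, az], ...], "grip": [grip, ...]}. A call has 1 to 5 rows; each row shifts and turns the commanded pose from where the row before left it, along the tool's axes as they then stand; what a row does not reach is not made up. A row lasts 1/10 s, in which the tool goes at most 50 mm and 8.59 degrees, less where a joint would pass 70% of its speed; a pose out of reach is approached as far as the arm can. A call is refused whole if a number of a shift passes 1 or a number of a turn 1, either way. A call with a gripper value outside its range is refused whole. The fingers move at their own pace and stop on an object; "grip_force" is the grip in N (left out, the last holds). Time passes only in rows, so rows that do not move let the fingers close. It gives the time, the measured TCP pose, the force and the opening at its end, in the units of the state.
- status.sense(): the state, without advancing time (a new reading comes with each control period).
- viewer.snapshot(name): name is "scene" or "top" or "wrist"; returns the picture (400x640x3 uint8, red, green, blue); there is no depth.
- viewer.camera_info(name): a dict with "mtx" (3x3 intrinsics, pixels), "k1" (the pictures are not rectified: a ray, as slopes to the right and down, at radius r is drawn at 1 + k1 r^2 times it, then the intrinsics apply), "R" (3x3) and "t" (3): a world point X has camera coordinates R X + t. Camera axes: x right, y down, z forward; pixel columns grow to the right and rows downward; lengths in m; the calibration is good to about 2 mm. A picture is of the moment at which its call begins: read the wrist's pose just before it. camera_info takes no time and is no camera call; for the wrist camera it gives the pose at the moment of the call.
- hand_in(): hands the job in, once; it reports no verdict.
The state is a dict: "time": time; "q": joint angles; "qd": joint speeds; "joint_efforts": joint torques, N m; "position": TCP position; "tool_rot": TCP orientation; "ft_force": force on the tool from outside, world axes, zero at the start; "ft_torque": the same for the moment, N m; "width": finger opening in m.
Only numpy, scipy, OpenCV 4.12 (cv2) and the standard library are available. Lean on these libraries where they do the work, as an engineer would, in place of code of your own. Each camera call takes 0.05 s, during which the arm holds its last target. There are 200 camera calls.

### The job

Unscrew the blue dome from its storage stand (anticlockwise seen from above, until the thread lets go, without forcing it), lift it clear and stand it upright on the middle of the round black mat. Then take the steel master square by its red post from the stand, set it flat on the desk inside the dark steel frame corner, press it firmly home so that its two outer faces bear on both bars at once for a moment, and let go, leaving it flush in the corner. Leave the vee block where it is.

Things in the scene. Friction and masses are not known exactly. Their poses are not given: they have to be found in the camera images.
- storage_stand: Fixed round stand, yaw varies; origin at the centre of its underside on the desk. Grey flange 130 mm across, 12 mm high; on it an aluminium collar 84 mm across with three lugs (104 mm over them) that run in the dome's inner thread, topped 50 mm above the desk by a flat cork pad on which the master square lies loose under the dome.
- dome_grip (a point): Centre of the white square grip on top of the blue screw dome: 26 x 26 mm with faces along this point's x and y, 36 mm high; it stands on the dome's flat top, 18 mm below this point. The point is on the dome's axis, 126 mm above its lower rim, z up. Right-hand thread: anticlockwise from above (positive about z) it rises 20 mm per turn and comes free after about 440 degrees, 24 mm up.
- dome: The dome: inverted hollow cup 117 mm across, 104 mm high, about 0.22 kg; origin at the centre of its lower rim. At the start the rim rests on the stand's flange, axes along the stand's. On the thread it has 1.5 mm play up and down, 3 mm sideways, and stays put when let go. Once free, its rim must be lifted straight up over the square's post, whose top is 106 mm above the desk.
- mat_top (a point): Centre of the upper face of a fixed round black rubber mat, 124 mm across, 3 mm thick; the dome is to stand here.
- square_grip (a point): Grip point of the master square: on the axis of its red upright post, 16 x 16 mm, faces along x and y. It is 44 mm above the square's underside and 12 mm below the post's top; the post stands on a steel L 14 mm thick. At the start it is hidden under the dome, axes along the stand's, 10 mm in +x and 10 mm in +y of the stand's axis.
- square_corner (a point): Outer corner of the steel L of the master square, at its underside, 20 mm in +x and 20 mm in +y of the post's axis. From it one leg, 60 mm long and 18 mm wide, runs to -x, the other to -y. Axes of the square.
- master_square: The same square, 0.2 kg; origin at its underside, on the post's axis.
- frame_corner (a point): Inner corner of the fixed dark steel frame corner, at desk height, where the inner upright faces of its bars meet. The inner faces are 90 mm long, the far bar's towards -y, the left bar's towards -x; bars 16 mm wide and high, bare desk between them. The square belongs here, corner in corner, axes parallel, pressed in +x and +y.
- frame: The same frame corner; its origin lies 40 mm in -x and 40 mm in -y from the inner corner, at desk height.
- bar_far: The frame's far bar, across +x of the inner corner (frame axes and origin).
- bar_left: The frame's left bar, across +y of the inner corner (frame axes and origin).
- vee: Loose steel vee block 38 x 62 x 42 mm, origin under its centre; a bystander.
There are look-alikes about, which are no part of the job. What is shaped like the bar_left but green is not meant.

How it is judged:
By the outcome, as a careful person would: the job done as asked, in the order asked, and still so for the second after the job is handed in, with the robot touching nothing.
It also fails if it takes over 72 s, if anything falls off the work surface, if the arm or the gripper's body presses on something with over 40 N, if the wrist force passes 120 N, or if a joint passes its speed limit or range.

## Working session

There is one attempt and no reset: what is moved stays moved. The work goes in short steps, Python scripts to look and compute and a tool call to move; the robot and the scene stay as the last step left them, time stands still between calls to the robot, and variables do not carry over. Pictures are saved under pics/ and viewed, about 8 in all and at most 12, crops included, and the job is handed in when it is done.

Besides the shell and the picture viewer there is one more tool, called after "Emit:" in YAML: its name, and indented under it one key for each argument. play_rows: Moves the arm, as the interface text tells. Its arguments: {"type":"object","properties":{"translation":{"type":"array"},"rotation":{"type":"array"},"grip":{"type":"array"},"grip_force":{"type":"number"}},"required":["translation","rotation","grip"]}

```bash
mkdir -p pics; ls; python3 - <<'E'
from bench import status, viewer, r
import cv2, numpy as np
s=status.sense(); print({k:np.round(v,3).tolist() for k,v in s.items()}, r.finger_overhang)
a=[]
for n in ("scene","top"):
    im=viewer.snapshot(n); cv2.imwrite(f"pics/{n}0.png",im[:,:,::-1]); ci=viewer.camera_info(n)
    print(n,{k:np.round(v,4).tolist() for k,v in ci.items()})
E
```

```text
pics
{'time': 0.0, 'q': [1.216, 0.384, 0.044, 1.6, -0.018, 1.161, -0.05], 'qd': [-0.0, 0.001, 0.002, -0.001, 0.001, 0.001, 0.001], 'joint_efforts': [0.0, -43.347, 1.025, -24.951, 0.011, 0.011, 0.0], 'position': [0.165, -0.628, 0.302], 'tool_rot': [-0.001, 0.992, 0.128, -0.0], 'ft_force': [0.509, -0.21, -0.362], 'ft_torque': [-0.025, -0.014, -0.022], 'width': 0.086} 0.0726
scene {'mtx': [[472.1939, 0.0, 325.9733], [0.0, 472.1939, 205.4608], [0.0, 0.0, 1.0]], 'k1': -0.0212, 'R': [[-0.7699, -0.638, 0.0126], [-0.3284, 0.3791, -0.8651], [0.5472, -0.6702, -0.5014]], 't': [0.2892, 0.3492, 0.5872]}
top {'mtx': [[476.7541, 0.0, 311.6393], [0.0, 476.7541, 201.9206], [0.0, 0.0, 1.0]], 'k1': -0.0811, 'R': [[-0.0219, -0.9995, -0.0242], [-0.99, 0.0251, -0.1388], [0.1393, 0.0209, -0.99]], 't': [-0.1809, 0.5537, 0.9556]}
```

View pics/scene0.png

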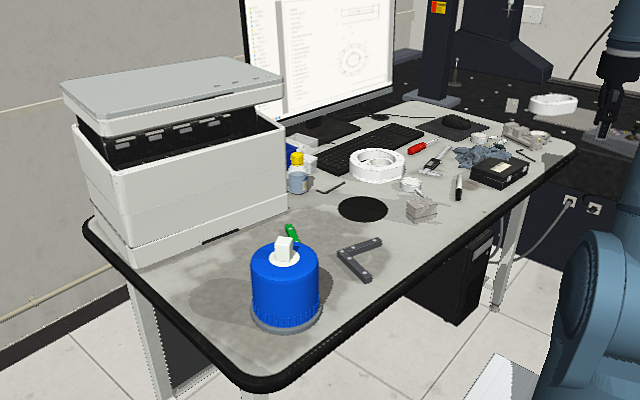

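View pics/top0.png

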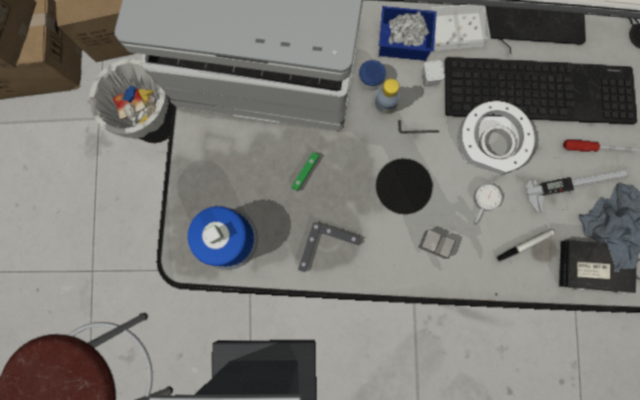

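Candidates: dome is the blue cup at top-view (220,236); not the blue lid (372,72) or the blue bin (407,30). Frame is the dark L at (316,226); not the green bar (306,171) or the hex key (418,128). Mat is the black disc (404,186), not the mouse mat. The vee block is at (440,241). I'll measure these and check them in one close crop.

```bash
cat > h.py <<'E'
import numpy as np, cv2
from scipy.spatial.transform import Rotation as Rn
from bench import status, viewer, r
def ray(ci,uv):
    uv=np.atleast_2d(uv).astype(float); M=np.array(ci['mtx'])
    d=cv2.undistortPoints(uv.reshape(-1,1,2),M,np.array([ci['k1'],0,0,0.]))[:,0]
    R=np.array(ci['R']); t=np.array(ci['t'])
    return -R.T@t, np.c_[d,np.ones(len(d))]@R
def plane(ci,uv,z):
    c,d=ray(ci,uv); return c+d*((z-c[2])/d[:,2])[:,None]
def proj(ci,X):
    X=np.atleast_2d(X).astype(float)
    return cv2.projectPoints(X,cv2.Rodrigues(np.array(ci['R']))[0],np.array(ci['t']),np.array(ci['mtx']),np.array([ci['k1'],0,0,0.]))[0][:,0]
def tri(c1,u1,c2,u2):
    A=[];b=[]
    for c,u in((c1,u1),(c2,u2)):
        o,d=ray(c,u); d=d[0]/np.linalg.norm(d[0]); P=np.eye(3)-np.outer(d,d); A.append(P); b.append(P@o)
    return np.linalg.lstsq(np.vstack(A),np.hstack(b),rcond=None)[0]
def snap(n,f=None):
    ci=viewer.camera_info(n); im=viewer.snapshot(n)[:,:,::-1].copy()
    if f: cv2.imwrite('pics/'+f,im)
    return ci,im
def big(m):
    c=cv2.findContours(m.astype(np.uint8)*255,cv2.RETR_EXTERNAL,cv2.CHAIN_APPROX_NONE)[0]
    return max(c,key=cv2.contourArea)[:,0]
def tool():
    s=status.sense(); w,x,y,z=s['tool_rot']; return s,np.array(s['position']),Rn.from_quat([x,y,z,w]).as_matrix()
def circ(P):
    A=np.c_[2*P[:,:2],np.ones(len(P))]; s=np.linalg.lstsq(A,(P[:,:2]**2).sum(1),rcond=None)[0]
    return s[:2],np.sqrt(s[2]+s[0]**2+s[1]**2)
E
python3 - <<'E'
from h import *
t=cv2.imread('pics/top0.png'); s=cv2.imread('pics/scene0.png'); ct=viewer.camera_info('top'); cs=viewer.camera_info('scene')
def win(m,x0,y0,x1,y1):
    o=np.zeros_like(m); o[y0:y1,x0:x1]=m[y0:y1,x0:x1]; return o
for n,im,ci,w in(('top',t,ct,(370,150,440,220)),('scene',s,cs,(330,190,395,225))):
    c=big(win(im.max(2)<50,*w)); print(n,'mat',circ(plane(ci,c,0.003)))
for n,im,ci,w in(('top',t,ct,(180,200,260,270)),('scene',s,cs,(245,230,325,330))):
    hsv=cv2.cvtColor(im,cv2.COLOR_BGR2HSV)
    b=(abs(hsv[:,:,0].astype(int)-110)<15)&(hsv[:,:,1]>120); c=big(win(b,*w)); print(n,'blue bbox',cv2.boundingRect(c))
f=lambda im,x0,y0,x1,y1,k:cv2.resize(im[y0:y1,x0:x1],None,fx=k,fy=k,interpolation=cv2.INTER_CUBIC)
a=f(t,180,200,260,280,5); b=f(t,292,210,372,280,5); d=f(s,250,230,330,280,5)
o=np.zeros((600,800,3),np.uint8)
o[:400,:400]=a[:400]; o[:350,400:]=b; o[350:600,400:]=d
cv2.imwrite('pics/crop1.png',o)
print('dome approx',plane(ct,[[215,233]],.156),'frame',plane(ct,[[316,226]],.016), 'vee',plane(ct,[[440,241]],.0), 'green',plane(ct,[[300,187],[316,154]],.016))
E
```

```text
top mat (array([ 0.58433054, -0.39286952]), np.float64(0.05833466773788067))
scene mat (array([ 0.58253099, -0.39099274]), np.float64(0.05994120388959702))
top blue bbox (188, 206, 66, 60)
scene blue bbox (250, 242, 70, 86)
dome approx [[ 0.47963123 -0.01868296  0.156     ]] frame [[ 0.50066965 -0.2015719   0.016     ]] vee [[ 0.46333115 -0.46514216  0.        ]] green [[ 0.58495902 -0.169355    0.016     ]
 [ 0.65622163 -0.20518481  0.016     ]]
```

View pics/crop1.png

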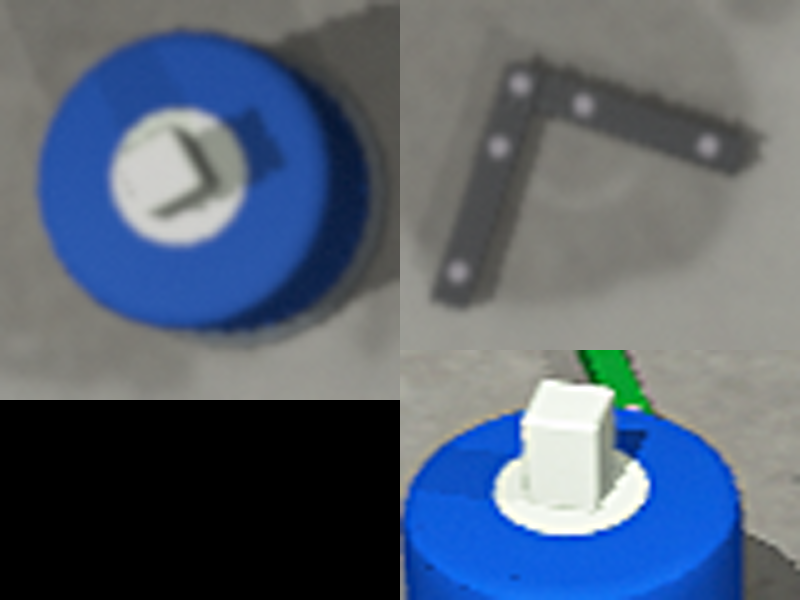

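The crop confirms the white square grip on the dome (top face about (213,233), yaw roughly 30° mod 90) and the dark L with its legs running -x and -y. I'll check the wrist camera's mounting and plan the first move.

```bash
cat >> h.py <<'E'
def go(target,yaw=None,n=None):
    """units for a move to TCP target [x,y,z], tool x yaw (deg), tool down"""
    s,p,R=tool(); y0=np.degrees(np.arctan2(R[1,0],R[0,0]))
    d=R.T@(np.array(target)-p)/.04; out=[np.round(d,3).tolist()]
    if yaw is not None:
        Rt=Rn.from_euler('z',yaw,degrees=True).as_matrix()@np.diag([1,-1,-1.])
        out.append(('rotvec8',np.round(np.degrees(Rn.from_matrix(R.T@Rt).as_rotvec())/8,3).tolist()))
    print('pos',np.round(p,4),'yaw',round(y0,2),'q',np.round(s['q'],2),'F',np.round(s['ft_force'],1),'w',round(s['width'],4),'t',s['time'],'go',out)
E
python3 - <<'E'
from h import *
s,p,R=tool(); c=viewer.camera_info('wrist'); cR=np.array(c['R']); o=-cR.T@np.array(c['t'])
print(np.round(c['mtx'],1),c['k1'],'cam in tool',np.round(R.T@(o-p),4),'cam axes in tool (rows)',np.round(cR@R,3))
go([.47,-.23,.30])
E
```

```text
[[350.8   0.  319.1]
 [  0.  350.8 199.9]
 [  0.    0.    1. ]] -0.07396706681042588 cam in tool [ 0.065   0.0002 -0.0693] cam axes in tool (rows) [[-0.001  1.     0.   ]
 [-0.966 -0.001 -0.26 ]
 [-0.26  -0.     0.966]]
pos [ 0.1649 -0.628   0.3026] yaw 14.72 q [ 1.22  0.38  0.04  1.6  -0.02  1.16 -0.05] F [-0.4  0.4  0.8] w 0.0855 t 0.1 go [[9.905, -7.685, 0.082]]
```

Emit:
play_rows:
  translation:
    - [0.9, -0.7, 0.1]
    - [0.9, -0.7, 0.2]
    - [0.9, -0.7, 0.2]
    - [0.9, -0.7, 0.2]
    - [0.9, -0.7, 0.2]
  rotation:
    - [0, 0, 0]
    - [0, 0, 0]
    - [0, 0, 0]
    - [0, 0, 0]
    - [0, 0, 0]
  grip: [1, 1, 1, 1, 1]

```text
time: 0.6
position: [0.3043, -0.4456, 0.2672]
tool_rot: [-0.0, 0.992, 0.128, -0.0]
ft_force: [-0.2, 0.3, -0.1]
width: 0.0851
```

Emit:
play_rows:
  translation:
    - [0.9, -0.7, 0.2]
    - [0.9, -0.7, 0.2]
    - [0.9, -0.7, 0.2]
    - [0.9, -0.7, 0.2]
    - [0.9, -0.7, 0.2]
  rotation:
    - [0, 0, 0]
    - [0, 0, 0]
    - [0, 0, 0]
    - [0, 0, 0]
    - [0, 0, 0]
  grip: [1, 1, 1, 1, 1]

```text
time: 1.1
position: [0.4426, -0.2647, 0.2273]
tool_rot: [-0.0, 0.992, 0.128, -0.0]
ft_force: [0.9, -0.5, 0.1]
width: 0.0852
```

Emit:
play_rows:
  translation:
    - [0.5, -0.4, 0.1]
    - [0, 0, 0]
    - [0, 0, 0]
  rotation:
    - [0, 0, 0]
    - [0, 0, 0]
    - [0, 0, 0]
  grip: [1, 1, 1]

```text
time: 1.4
position: [0.4573, -0.2452, 0.2234]
tool_rot: [-0.0, 0.992, 0.129, -0.001]
ft_force: [-0.2, 0.0, 0.0]
width: 0.0857
```

```bash
python3 - <<'E'
from h import *
ci,im=snap('wrist','w1.png'); np.save('w1.npy',ci,allow_pickle=True)
print(proj(ci,[[.5,-.2,.016]]))
go([.48,-.019,.26],-60)
E
```

```text
[[276.68830925 121.66687703]]
pos [ 0.4567 -0.2466  0.2235] yaw 14.68 q [ 0.63  0.24 -0.24  1.97  0.07  0.93 -0.96] F [-0.  -0.5 -0.2] w 0.0853 t 1.45 go [[2.003, -5.356, -0.914], ('rotvec8', [0.006, 0.008, 9.334])]
```

View pics/w1.png

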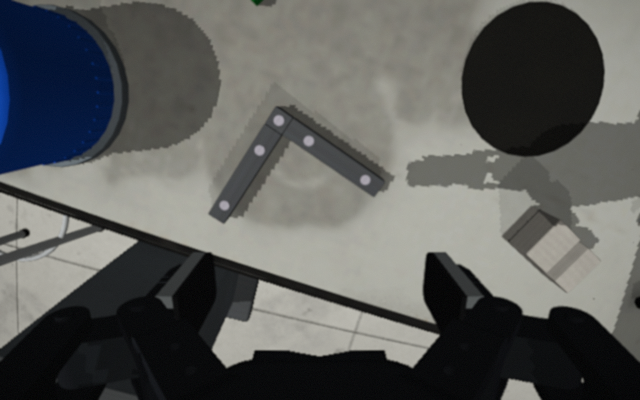

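Frame in wrist view: corner near (283,115), rivets at (279,120), (259,150), (224,205), (308,141), (365,180); the mat is at (533,78).

```bash
python3 - <<'E'
from h import *
im=cv2.imread('pics/w1.png'); ci=np.load('w1.npy',allow_pickle=True).item()
g=cv2.cvtColor(im,cv2.COLOR_BGR2GRAY).astype(float)
d=[]
for u,v in((279,120),(259,150),(224,205),(308,141),(365,180)):
    w=np.clip(g[v-7:v+8,u-7:u+8]-110,0,None); Y,X=np.mgrid[v-7:v+8,u-7:u+8]
    w*=np.hypot(X-u,Y-v)<7; d.append([(w*X).sum()/w.sum(),(w*Y).sum()/w.sum()])
P=plane(ci,d,.016)[:,:2]; print(np.round(P,4)); 
a=P[2]-P[0]; b=P[4]-P[3]
print('left dir',np.degrees(np.arctan2(*(-a)[::-1])),'far dir(+90)',np.degrees(np.arctan2(*b[::-1]))+90)
# inner edges: intensity profile across bars (perpendicular), plane z=.016
th=np.deg2rad((np.degrees(np.arctan2(*(-a)[::-1]))+np.degrees(np.arctan2(*b[::-1]))+90)/2)
ex=np.array([np.cos(th),np.sin(th)]); ey=np.array([-ex[1],ex[0]])
F=np.c_[P@ex,P@ey]; print('th',np.degrees(th),np.round(F*1000,1))
s=np.arange(-16,17,1)/1000
for nm,o,along,n in(('left',P[0],-ex,ey),('far',P[3],-ey,ex)):
    prof=[]
    for q in np.arange(.012,.06,.003):
        X=o+along*q+s[:,None]*n; uv=proj(ci,np.c_[X,np.full(len(s),.016)]).astype(np.float32)
        prof.append(cv2.remap(g.astype(np.float32),uv[:,0],uv[:,1],cv2.INTER_LINEAR)[:,0])
    print(nm,list(zip((s*1000).astype(int).tolist(),np.median(prof,0).astype(int).tolist())))
c=big((im.max(2)<45)&(np.mgrid[:400,:640][0]<170)&(np.mgrid[:400,:640][1]>440)); print('mat',circ(plane(ci,c,.003)),cv2.boundingRect(c))
E
```

```text
[[ 0.5015 -0.2009]
 [ 0.4752 -0.1915]
 [ 0.4234 -0.173 ]
 [ 0.4921 -0.2273]
 [ 0.4736 -0.279 ]]
left dir -19.69397670645365 far dir(+90) -19.74273807754821
th -19.718357392000925 [[ 539.9  -19.9]
 [ 511.9  -19.9]
 [ 457.   -20. ]
 [ 540.   -47.9]
 [ 540.  -102.9]]
left [(-16, 89), (-15, 82), (-14, 81), (-13, 82), (-12, 81), (-11, 82), (-10, 80), (-9, 66), (-8, 54), (-7, 64), (-6, 71), (-5, 72), (-4, 73), (-3, 72), (-2, 71), (-1, 72), (0, 74), (1, 75), (2, 75), (3, 75), (4, 74), (5, 73), (6, 73), (7, 78), (8, 97), (9, 116), (10, 120), (11, 120), (12, 120), (13, 121), (14, 121), (15, 120), (16, 121)]
far [(-16, 139), (-15, 138), (-14, 138), (-13, 137), (-12, 137), (-11, 137), (-10, 136), (-9, 130), (-8, 108), (-7, 81), (-6, 72), (-5, 73), (-4, 74), (-3, 73), (-2, 72), (-1, 71), (0, 71), (1, 71), (2, 72), (3, 73), (4, 73), (5, 73), (6, 71), (7, 62), (8, 46), (9, 49), (10, 63), (11, 67), (12, 67), (13, 66), (14, 68), (15, 80), (16, 104)]
mat (array([ 0.58556681, -0.39250486]), np.float64(0.06038284533999121)) (463, 3, 141, 153)
```

Emit:
play_rows:
  translation:
    - [0.5, -0.9, -0.3]
    - [0.4, -1.0, -0.3]
    - [0.3, -1.0, -0.2]
    - [0.3, -0.9, -0.1]
    - [0.3, -0.9, 0]
  rotation:
    - [0, 0, 0]
    - [0, 0, 0]
    - [0, 0, 0]
    - [0, 0, 0]
    - [0, 0, 0]
  grip: [1, 1, 1, 1, 1]

```text
time: 1.95
position: [0.4794, -0.0466, 0.261]
tool_rot: [0.001, 0.992, 0.126, 0.001]
ft_force: [-0.3, 0.1, -0.7]
width: 0.0853
```

Emit:
play_rows:
  translation:
    - [0.2, -0.6, 0]
    - [0, 0, 0]
    - [0, 0, 0]
  rotation:
    - [0, 0, 0]
    - [0, 0, 0]
    - [0, 0, 0]
  grip: [1, 1, 1]

```text
time: 2.25
position: [0.4808, -0.0222, 0.26]
tool_rot: [0.001, 0.992, 0.127, -0.0]
ft_force: [0.8, -0.7, -0.1]
width: 0.0853
```

```bash
python3 - <<'E'
from h import *
ci,im=snap('wrist','w2.png'); np.save('w2.npy',ci,allow_pickle=True)
go([.48,-.019,.26],-60)
E
```

```text
pos [ 0.4807 -0.0231  0.2598] yaw 14.51 q [ 0.35  0.14 -0.42  2.02  0.07  1.   -1.41] F [ 0.6 -0.1 -0. ] w 0.0855 t 2.3 go [[0.008, -0.103, -0.005], ('rotvec8', [0.01, -0.001, 9.314])]
```

View pics/w2.png

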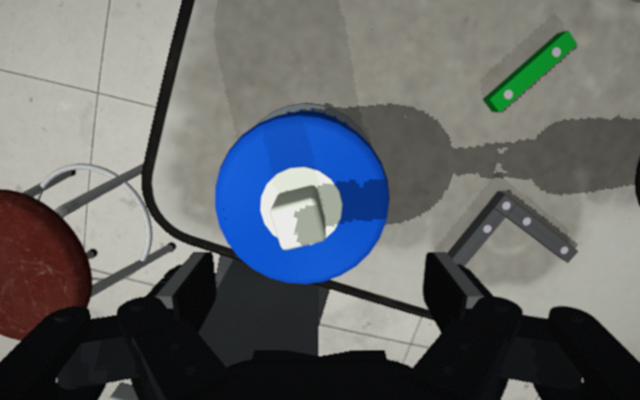

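Wrist view 2: dome top circle centre about (302,198), grip top face about (300,228); the frame repeats at (505,200). One crop to read the grip's top-face corners.

```bash
python3 - <<'E'
from h import *
im=cv2.imread('pics/w2.png'); ci=np.load('w2.npy',allow_pickle=True).item()
hsv=cv2.cvtColor(im,cv2.COLOR_BGR2HSV)
b=(abs(hsv[:,:,0].astype(int)-110)<15)&(hsv[:,:,1]>120); b[:, :200]=0; b[:,400:]=0
c=big(b); P=plane(ci,c,.116); 
print('dome',circ(P), 'lower half', circ(P[c[:,1]>200]))
d=[]
g=cv2.cvtColor(im,cv2.COLOR_BGR2GRAY).astype(float)
cv2.imwrite('pics/crop2.png',cv2.resize(im[170:270,240:360],None,fx=6,fy=6,interpolation=cv2.INTER_CUBIC))
E
```

```text
dome (array([ 0.48298786, -0.0103311 ]), np.float64(0.05561805542251849)) lower half (array([ 0.48117319, -0.01043652]), np.float64(0.05453038390706626))
```

View pics/crop2.png

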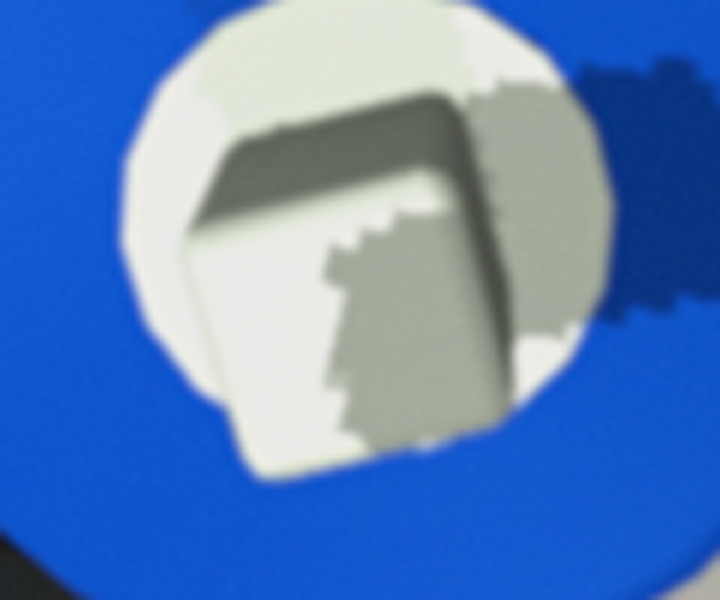

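```bash
python3 - <<'E'
from h import *
ci=np.load('w2.npy',allow_pickle=True).item()
c=np.array([[185,235],[440,170],[515,410],[255,480]])/6+[240,170]
P=plane(ci,c,.156)[:,:2]; print(np.round(P,4),'centre',P.mean(0))
for i in range(4):
    e=P[(i+1)%4]-P[i]; print(np.linalg.norm(e),np.degrees(np.arctan2(*e[::-1]))%90)
ct=viewer.camera_info('top');cs=viewer.camera_info('scene')
m=P.mean(0)
go([m[0],m[1],.22],-60)
E
```

```text
[[ 0.4874  0.005 ]
 [ 0.4985 -0.0148]
 [ 0.479  -0.0266]
 [ 0.4668 -0.006 ]] centre [ 0.48295161 -0.0106208 ]
0.022700888414757578 29.324611482125803
0.022782496217769753 31.159661360019953
0.02401366084339357 30.696219535826202
0.023352735575380416 27.910405549403293
pos [ 0.4807 -0.0231  0.2598] yaw 14.51 q [ 0.35  0.14 -0.42  2.02  0.07  1.   -1.41] F [ 0.6 -0.1 -0. ] w 0.0855 t 2.3 go [[0.133, -0.288, 0.995], ('rotvec8', [0.01, -0.001, 9.314])]
```

Emit:
play_rows:
  translation:
    - [0.13, -0.29, 0]
    - [0, 0, 0]
    - [0, 0, 0]
    - [0, 0, 0]
    - [0, 0, 0]
  rotation:
    - [0, 0, 0.8]
    - [0, 0, 1]
    - [0, 0, 1]
    - [0, 0, 1]
    - [0, 0, 1]
  grip: [1, 1, 1, 1, 1]

```text
time: 2.8
position: [0.4829, -0.0111, 0.2597]
tool_rot: [0.0, 0.978, -0.211, -0.0]
ft_force: [0.5, 0.6, -0.3]
width: 0.0853
```

Emit:
play_rows:
  translation:
    - [0, 0, 0]
    - [0, 0, 0]
    - [0, 0, 0.3]
    - [0, 0, 0.4]
    - [0, 0, 0.3]
  rotation:
    - [0, 0, 1]
    - [0, 0, 1]
    - [0, 0, 1]
    - [0, 0, 1]
    - [0, 0, 0.5]
  grip: [1, 1, 1, 1, 1]

```text
time: 3.3
position: [0.4827, -0.0112, 0.219]
tool_rot: [0.001, 0.865, -0.502, -0.0]
ft_force: [-0.1, -0.2, 0.1]
width: 0.0857
```

Emit:
play_rows:
  translation:
    - [0, 0, 0]
    - [0, 0, 0]
  rotation:
    - [0, 0, 0]
    - [0, 0, 0]
  grip: [1, 1]

```text
time: 3.5
position: [0.483, -0.0099, 0.2198]
tool_rot: [0.0, 0.867, -0.498, -0.0]
ft_force: [0.3, 0.2, 0.2]
width: 0.0853
```

```bash
python3 - <<'E'
from h import *
go([.483,-.0105,.197],-60.2)
E
```

```text
pos [ 0.483  -0.0099  0.2198] yaw -59.79 q [ 0.23  0.19 -0.32  2.05  0.08  0.91 -2.74] F [0.3 0.2 0.2] w 0.0853 t 3.5 go [[0.013, 0.007, 0.57], ('rotvec8', [0.006, -0.001, 0.051])]
```

Emit:
play_rows:
  translation:
    - [0, 0, 0.3]
    - [0, 0, 0.27]
    - [0, 0, 0]
    - [0, 0, 0]
    - [0, 0, 0]
  rotation:
    - [0, 0, 0]
    - [0, 0, 0]
    - [0, 0, 0]
    - [0, 0, 0]
    - [0, 0, 0]
  grip: [1, 1, -1, -1, -1]
  grip_force: 40

```text
time: 4.0
position: [0.4832, -0.0078, 0.1972]
tool_rot: [-0.0, 0.868, -0.497, 0.0]
ft_force: [0.5, 0.0, 0.4]
width: 0.0442
```

Emit:
play_rows:
  translation:
    - [0, 0, 0]
    - [0, 0, 0]
    - [0, 0, 0]
  rotation:
    - [0, 0, 0]
    - [0, 0, 0]
    - [0, 0, 0]
  grip: [-1, -1, -1]

```text
time: 4.3
position: [0.4826, -0.0085, 0.1974]
tool_rot: [0.001, 0.867, -0.498, -0.0]
ft_force: [-2.5, -1.7, 4.0]
width: 0.0252
```

Emit:
play_rows:
  translation:
    - [0, 0, 0]
    - [0, 0, -0.01]
    - [0, 0, -0.011]
    - [0, 0, -0.011]
    - [0, 0, -0.011]
  rotation:
    - [0, 0, -0.5]
    - [0, 0, -1]
    - [0, 0, -1]
    - [0, 0, -1]
    - [0, 0, -1]
  grip: [-1, -1, -1, -1, -1]

```text
time: 4.8
position: [0.4831, -0.0077, 0.1984]
tool_rot: [-0.0, 0.979, -0.202, 0.0]
ft_force: [-0.1, -0.4, -1.9]
width: 0.0257
```

Emit:
play_rows:
  translation:
    - [0, 0, -0.011]
    - [0, 0, -0.011]
    - [0, 0, -0.011]
    - [0, 0, -0.011]
    - [0, 0, -0.011]
  rotation:
    - [0, 0, -1]
    - [0, 0, -1]
    - [0, 0, -1]
    - [0, 0, -1]
    - [0, 0, -1]
  grip: [-1, -1, -1, -1, -1]

```text
time: 5.3
position: [0.483, -0.0076, 0.2005]
tool_rot: [-0.0, 0.989, 0.145, 0.0]
ft_force: [0.2, -0.0, -2.4]
width: 0.0256
```

```bash
python3 - <<'E'
from h import *
go([.483,-.0105,.202],0); print(status.sense()['ft_torque'])
E
```

```text
pos [ 0.483  -0.0076  0.2005] yaw 16.66 q [ 0.38  0.24 -0.5   2.06  0.15  0.88 -1.47] F [ 0.2 -0.  -2.4] w 0.0256 t 5.3 go [[-0.021, 0.069, -0.037], ('rotvec8', [-0.005, -0.004, 2.082])]
[ 0.01286353  0.02804237 -0.03678351]
```

Emit:
play_rows:
  translation:
    - [0, 0, -0.011]
    - [0, 0, -0.011]
    - [0, 0, -0.011]
    - [0, 0, -0.011]
    - [0, 0, -0.011]
  rotation:
    - [0, 0, -1]
    - [0, 0, -1]
    - [0, 0, -1]
    - [0, 0, -1]
    - [0, 0, -1]
  grip: [-1, -1, -1, -1, -1]

```text
time: 5.8
position: [0.4828, -0.0076, 0.2027]
tool_rot: [-0.0, 0.88, 0.474, 0.0]
ft_force: [0.1, 0.0, -2.6]
width: 0.0252
```

Emit:
play_rows:
  translation:
    - [0, 0, -0.011]
    - [0, 0, -0.011]
    - [0, 0, -0.011]
    - [0, 0, -0.011]
    - [0, 0, -0.011]
  rotation:
    - [0, 0, -1]
    - [0, 0, -1]
    - [0, 0, -1]
    - [0, 0, -1]
    - [0, 0, -1]
  grip: [-1, -1, -1, -1, -1]

```text
time: 6.3
position: [0.4821, -0.008, 0.2049]
tool_rot: [-0.001, 0.665, 0.747, -0.001]
ft_force: [-2.0, -0.0, -0.3]
width: 0.025
```

Emit:
play_rows:
  translation:
    - [0, 0, -0.011]
    - [0, 0, -0.011]
    - [0, 0, -0.011]
    - [0, 0, -0.011]
    - [0, 0, -0.011]
  rotation:
    - [0, 0, -1]
    - [0, 0, -1]
    - [0, 0, -1]
    - [0, 0, -1]
    - [0, 0, -1]
  grip: [-1, -1, -1, -1, -1]

```text
time: 6.8
position: [0.482, -0.0084, 0.2072]
tool_rot: [-0.001, 0.37, 0.929, -0.001]
ft_force: [-2.5, -0.9, 1.8]
width: 0.0253
```

Emit:
play_rows:
  translation:
    - [0, 0, -0.011]
    - [0, 0, -0.011]
    - [0, 0, -0.011]
    - [0, 0, -0.011]
    - [0, 0, -0.011]
  rotation:
    - [0, 0, -1]
    - [0, 0, -1]
    - [0, 0, -1]
    - [0, 0, -1]
    - [0, 0, -1]
  grip: [-1, -1, -1, -1, -1]

```text
time: 7.3
position: [0.4826, -0.0082, 0.2095]
tool_rot: [-0.0, 0.03, 1.0, -0.0]
ft_force: [-1.2, -1.4, -0.9]
width: 0.0254
```

Emit:
play_rows:
  translation:
    - [0, 0, -0.011]
    - [0, 0, -0.011]
    - [0, 0, -0.011]
    - [0, 0, -0.011]
    - [0, 0, -0.011]
  rotation:
    - [0, 0, -1]
    - [0, 0, -1]
    - [0, 0, -1]
    - [0, 0, -1]
    - [0, 0, -1]
  grip: [-1, -1, -1, -1, -1]

```text
time: 7.8
position: [0.4831, -0.0081, 0.2118]
tool_rot: [0.0, -0.314, 0.949, 0.0]
ft_force: [0.4, -0.3, -1.8]
width: 0.0254
```

Emit:
play_rows:
  translation:
    - [0, 0, 0]
    - [0, 0, 0]
  rotation:
    - [0, 0, 0]
    - [0, 0, 0]
  grip: [-1, -1]

```text
time: 8.0
position: [0.4832, -0.0079, 0.2118]
tool_rot: [0.0, -0.31, 0.951, 0.0]
ft_force: [1.9, -0.3, -1.2]
width: 0.0254
```

```bash
python3 - <<'E'
from h import *
go([.483,-.0105,.202],0); print(status.sense()['ft_torque'])
E
```

```text
pos [ 0.4832 -0.0079  0.2118] yaw -143.86 q [ 0.9   0.38 -1.09  2.03  0.41  0.97  1.79] F [ 1.9 -0.3 -1.2] w 0.0254 t 8.0 go [[0.043, -0.049, 0.246], ('rotvec8', [-0.009, 0.006, -17.983])]
[ 0.00433148 -0.10005515 -0.07246822]
```

Emit:
play_rows:
  translation:
    - [0, 0, 0]
    - [0, 0, 0]
    - [0, 0, 0]
    - [0, 0, 0]
    - [0, 0, 0]
  rotation:
    - [0, 0, 0]
    - [0, 0, 0]
    - [0, 0, 0]
    - [0, 0, 0.5]
    - [0, 0, 1]
  grip: [1, 1, 1, 1, 1]

```text
time: 8.5
position: [0.4832, -0.0078, 0.2121]
tool_rot: [0.0, -0.208, 0.978, 0.0]
ft_force: [-0.8, -0.0, -1.2]
width: 0.0854
```

Emit:
play_rows:
  translation:
    - [0, 0, 0]
    - [0, 0, 0]
    - [0, 0, 0]
    - [0, 0, 0]
    - [0, 0, 0]
  rotation:
    - [0, 0, 1]
    - [0, 0, 1]
    - [0, 0, 1]
    - [0, 0, 1]
    - [0, 0, 1]
  grip: [1, 1, 1, 1, 1]

```text
time: 9.0
position: [0.4833, -0.0077, 0.2123]
tool_rot: [0.0, 0.139, 0.99, 0.0]
ft_force: [-0.4, 1.0, -0.6]
width: 0.0853
```

Emit:
play_rows:
  translation:
    - [0, 0, 0]
    - [0, 0, 0]
    - [0, 0, 0]
    - [0, 0, 0]
    - [0, 0, 0]
  rotation:
    - [0, 0, 1]
    - [0, 0, 1]
    - [0, 0, 1]
    - [0, 0, 1]
    - [0, 0, 1]
  grip: [1, 1, 1, 1, 1]

```text
time: 9.5
position: [0.4833, -0.0077, 0.2123]
tool_rot: [0.0, 0.47, 0.883, 0.0]
ft_force: [-0.6, 0.0, -0.2]
width: 0.0854
```

Emit:
play_rows:
  translation:
    - [0, 0, 0]
    - [0, 0, 0]
    - [0, 0, 0]
    - [0, 0, 0]
    - [0, 0, 0]
  rotation:
    - [0, 0, 1]
    - [0, 0, 1]
    - [0, 0, 1]
    - [0, 0, 1]
    - [0, 0, 1]
  grip: [1, 1, 1, 1, 1]

```text
time: 10.0
position: [0.4832, -0.0077, 0.2122]
tool_rot: [0.0, 0.743, 0.669, 0.0]
ft_force: [0.1, -0.2, -0.1]
width: 0.0853
```

Emit:
play_rows:
  translation:
    - [0, 0, 0]
    - [0, 0, 0]
    - [0, 0, 0]
    - [0, 0, 0]
    - [0, 0, 0]
  rotation:
    - [0, 0, 1]
    - [0, 0, 1]
    - [0, 0, 1]
    - [0, 0, 1]
    - [0, 0, 1]
  grip: [1, 1, 1, 1, 1]

```text
time: 10.5
position: [0.4832, -0.0076, 0.2122]
tool_rot: [0.0, 0.927, 0.374, 0.0]
ft_force: [-0.4, 1.0, 0.1]
width: 0.0854
```

Emit:
play_rows:
  translation:
    - [0, 0, 0]
    - [0, 0, 0]
    - [0, 0, 0]
  rotation:
    - [0, 0, 1]
    - [0, 0, 0]
    - [0, 0, 0]
  grip: [1, 1, 1]

```text
time: 10.8
position: [0.4832, -0.0077, 0.2121]
tool_rot: [0.0, 0.95, 0.313, 0.0]
ft_force: [-0.1, -0.0, -0.7]
width: 0.0856
```

```bash
python3 - <<'E'
from h import *
go([.483,-.008,.212],36.1)
E
```

```text
pos [ 0.4832 -0.0077  0.2121] yaw 36.5 q [ 0.44  0.23 -0.55  2.05  0.15  0.9  -1.13] F [-0.1 -0.  -0.7] w 0.0856 t 10.8 go [[-0.008, 0.004, 0.004], ('rotvec8', [0.002, -0.002, 0.049])]
```

Emit:
play_rows:
  translation:
    - [0, 0, 0]
    - [0, 0, 0]
    - [0, 0, 0]
    - [0, 0, 0]
    - [0, 0, 0]
  rotation:
    - [0, 0, 0]
    - [0, 0, 0]
    - [0, 0, 0]
    - [0, 0, 0]
    - [0, 0, 0]
  grip: [-1, -1, -1, -1, -1]

```text
time: 11.3
position: [0.4831, -0.0079, 0.2121]
tool_rot: [-0.0, 0.95, 0.312, 0.0]
ft_force: [-1.1, 0.9, 0.1]
width: 0.0253
```

Emit:
play_rows:
  translation:
    - [0, 0, 0]
    - [0, 0, -0.01]
    - [0, 0, -0.011]
    - [0, 0, -0.011]
    - [0, 0, -0.011]
  rotation:
    - [0, 0, -0.5]
    - [0, 0, -1]
    - [0, 0, -1]
    - [0, 0, -1]
    - [0, 0, -1]
  grip: [-1, -1, -1, -1, -1]

```text
time: 11.8
position: [0.4837, -0.009, 0.214]
tool_rot: [0.001, 0.806, 0.592, 0.0]
ft_force: [0.6, -1.2, -0.4]
width: 0.0255
```

Emit:
play_rows:
  translation:
    - [0, 0, -0.011]
    - [0, 0, -0.011]
    - [0, 0, -0.011]
    - [0, 0, -0.011]
    - [0, 0, -0.011]
  rotation:
    - [0, 0, -1]
    - [0, 0, -1]
    - [0, 0, -1]
    - [0, 0, -1]
    - [0, 0, -1]
  grip: [-1, -1, -1, -1, -1]

```text
time: 12.3
position: [0.4836, -0.0086, 0.2162]
tool_rot: [0.001, 0.555, 0.832, 0.0]
ft_force: [1.3, -0.1, -0.1]
width: 0.0254
```

Emit:
play_rows:
  translation:
    - [0, 0, -0.011]
    - [0, 0, -0.011]
    - [0, 0, -0.011]
    - [0, 0, -0.011]
    - [0, 0, -0.011]
  rotation:
    - [0, 0, -1]
    - [0, 0, -1]
    - [0, 0, -1]
    - [0, 0, -1]
    - [0, 0, -1]
  grip: [-1, -1, -1, -1, -1]

```text
time: 12.8
position: [0.4835, -0.0083, 0.2184]
tool_rot: [0.0, 0.237, 0.972, 0.0]
ft_force: [0.8, -0.0, 0.5]
width: 0.0255
```

Emit:
play_rows:
  translation:
    - [0, 0, -0.011]
    - [0, 0, -0.011]
    - [0, 0, -0.011]
    - [0, 0, -0.011]
    - [0, 0, -0.011]
  rotation:
    - [0, 0, -1]
    - [0, 0, -1]
    - [0, 0, -1]
    - [0, 0, -1]
    - [0, 0, -1]
  grip: [-1, -1, -1, -1, -1]

```text
time: 13.3
position: [0.4833, -0.0081, 0.2206]
tool_rot: [0.0, -0.11, 0.994, 0.0]
ft_force: [0.0, 0.2, 0.8]
width: 0.0252
```

Emit:
play_rows:
  translation:
    - [0, 0, -0.011]
    - [0, 0, -0.011]
    - [0, 0, -0.011]
    - [0, 0, 0]
    - [0, 0, 0]
  rotation:
    - [0, 0, -1]
    - [0, 0, -1]
    - [0, 0, -1]
    - [0, 0, 0]
    - [0, 0, 0]
  grip: [-1, -1, -1, -1, -1]

```text
time: 13.8
position: [0.4834, -0.0081, 0.2219]
tool_rot: [0.0, -0.31, 0.951, -0.0]
ft_force: [-0.3, -0.3, 2.5]
width: 0.0252
```

```bash
python3 - <<'E'
from h import *
go([.483,-.008,.212],36.1)
E
```

```text
pos [ 0.4834 -0.0081  0.2219] yaw -143.83 q [ 0.89  0.35 -1.08  2.03  0.37  0.98  1.83] F [-0.3 -0.3  2.5] w 0.0252 t 13.8 go [[0.008, 0.008, 0.248], ('rotvec8', [-0.007, -0.007, -22.491])]
```

Emit:
play_rows:
  translation:
    - [0, 0, -0.02]
    - [0, 0, -0.02]
    - [0, 0, -0.1]
    - [0, 0, -0.1]
    - [0, 0, 0]
  rotation:
    - [0, 0, -1]
    - [0, 0, -0.5]
    - [0, 0, 0]
    - [0, 0, 0]
    - [0, 0, 0]
  grip: [-1, -1, -1, -1, -1]

```text
time: 14.3
position: [0.4833, -0.0079, 0.2316]
tool_rot: [0.0, -0.408, 0.913, -0.0]
ft_force: [-0.2, 0.2, -2.0]
width: 0.0254
```

Emit:
play_rows:
  translation:
    - [0, 0, -0.3]
    - [0, 0, -0.4]
    - [0, 0, -0.5]
    - [0, 0, -0.5]
    - [0, 0, -0.4]
  rotation:
    - [0, 0, 0]
    - [0, 0, 0]
    - [0, 0, 0]
    - [0, 0, 0]
    - [0, 0, 0]
  grip: [-1, -1, -1, -1, -1]

```text
time: 14.8
position: [0.4838, -0.0074, 0.3177]
tool_rot: [0.001, -0.409, 0.912, -0.001]
ft_force: [0.2, 0.6, -2.8]
width: 0.025
```

Emit:
play_rows:
  translation:
    - [0, 0, -0.3]
    - [0, 0, 0]
    - [0, 0, 0]
    - [0, 0, 0]
    - [0, 0, 0]
  rotation:
    - [0, 0, 0.5]
    - [0, 0, 1]
    - [0, 0, 1]
    - [0, 0, 1]
    - [0, 0, 1]
  grip: [-1, -1, -1, -1, -1]

```text
time: 15.3
position: [0.4831, -0.0077, 0.3283]
tool_rot: [0.0, -0.104, 0.995, -0.0]
ft_force: [-0.5, -0.2, -2.7]
width: 0.0257
```

Emit:
play_rows:
  translation:
    - [0, 0, 0]
    - [0, 0, 0]
    - [0, 0, 0]
    - [0, 0, 0]
    - [0, 0, 0]
  rotation:
    - [0, 0, 1]
    - [0, 0, 1]
    - [0, 0, 1]
    - [0, 0, 1]
    - [0, 0, 1]
  grip: [-1, -1, -1, -1, -1]

```text
time: 15.8
position: [0.4831, -0.0075, 0.3282]
tool_rot: [0.001, 0.242, 0.97, 0.0]
ft_force: [0.2, -0.2, -1.7]
width: 0.0256
```

Emit:
play_rows:
  translation:
    - [0, 0, 0]
    - [0, 0, 0]
    - [0, 0, 0]
    - [0, 0, 0]
    - [0, 0, 0]
  rotation:
    - [0, 0, 1]
    - [0, 0, 1]
    - [0, 0, 1]
    - [0, 0, 1]
    - [0, 0, 1]
  grip: [-1, -1, -1, -1, -1]

```text
time: 16.3
position: [0.4831, -0.0075, 0.3282]
tool_rot: [0.0, 0.559, 0.829, 0.0]
ft_force: [0.0, -0.3, -2.1]
width: 0.0258
```

```bash
python3 - <<'E'
from h import *
ci,im=snap('scene','s2.png')
go([.5848,-.3923,.30],90)
E
```

```text
pos [ 0.4832 -0.0075  0.3283] yaw 111.8 q [ 0.85  0.12 -0.96  1.92  0.11  1.15  0.23] F [-0.3 -0.2 -2.6] w 0.0259 t 16.35 go [[-9.875, -1.215, 0.711], ('rotvec8', [0.008, 0.003, 2.725])]
```

View pics/s2.png

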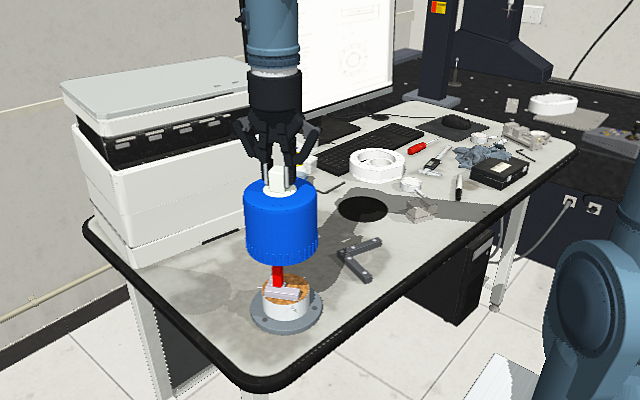

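The dome is off the stand; the red post at (277,275) and the square lie on the cork. Next, over to the mat.

Emit:
play_rows:
  translation:
    - [-0.6, -0.08, 0]
    - [-0.9, -0.11, 0]
    - [-0.9, -0.11, 0]
    - [-0.9, -0.11, 0]
    - [-0.9, -0.11, 0]
  rotation:
    - [0, 0, 0]
    - [0, 0, 0]
    - [0, 0, 0]
    - [0, 0, 0]
    - [0, 0, 0]
  grip: [-1, -1, -1, -1, -1]

```text
time: 16.85
position: [0.528, -0.1726, 0.3282]
tool_rot: [0.0, 0.556, 0.831, 0.0]
ft_force: [0.4, 0.2, -1.9]
width: 0.0252
```

Emit:
play_rows:
  translation:
    - [-0.9, -0.11, 0]
    - [-0.9, -0.11, 0]
    - [-0.9, -0.11, 0.1]
    - [-0.9, -0.11, 0.3]
    - [-0.9, -0.11, 0.5]
  rotation:
    - [0, 0, 0]
    - [0, 0, 0]
    - [0, 0, 0]
    - [0, 0, 0]
    - [0, 0, 0]
  grip: [-1, -1, -1, -1, -1]

```text
time: 17.35
position: [0.5769, -0.3483, 0.2935]
tool_rot: [0.002, 0.556, 0.831, 0.001]
ft_force: [-0.1, 0.3, -1.7]
width: 0.0256
```

Emit:
play_rows:
  translation:
    - [-0.7, -0.08, 0.8]
    - [-0.4, -0.05, 0.8]
    - [0, 0, 0.5]
    - [0, 0, 0]
    - [0, 0, 0]
  rotation:
    - [0, 0, 0]
    - [0, 0, 0]
    - [0, 0, 0]
    - [0, 0, 0]
    - [0, 0, 0]
  grip: [-1, -1, -1, -1, -1]

```text
time: 17.85
position: [0.5878, -0.3885, 0.2077]
tool_rot: [-0.0, 0.556, 0.831, 0.001]
ft_force: [-0.2, -0.1, -2.4]
width: 0.0255
```

```bash
python3 - <<'E'
from h import *
go([.5848,-.3923,.189],111.8)
ct,t=snap('top','t2.png'); cw,w=snap('wrist','w3.png'); np.save('w3.npy',cw,allow_pickle=True)
go([.5848,-.3923,.189],111.8)
o=np.zeros((600,640,3),np.uint8); o[:400]=w; o[400:]=cv2.resize(t[130:230,300:620],(640,200)); cv2.imwrite('pics/c3.png',o)
E
```

```text
pos [ 0.5878 -0.3885  0.2077] yaw 112.39 q [ 0.99  0.67 -0.67  1.5   0.44  1.12  0.62] F [-0.2 -0.1 -2.4] w 0.0255 t 17.85 go [[-0.061, -0.105, 0.468], ('rotvec8', [0.007, -0.007, 0.074])]
pos [ 0.5891 -0.3884  0.21  ] yaw 112.41 q [ 0.99  0.67 -0.67  1.5   0.44  1.12  0.62] F [ 0.6 -0.7 -2.5] w 0.0252 t 17.95 go [[-0.049, -0.138, 0.524], ('rotvec8', [0.023, 0.018, 0.077])]
```

View pics/c3.png

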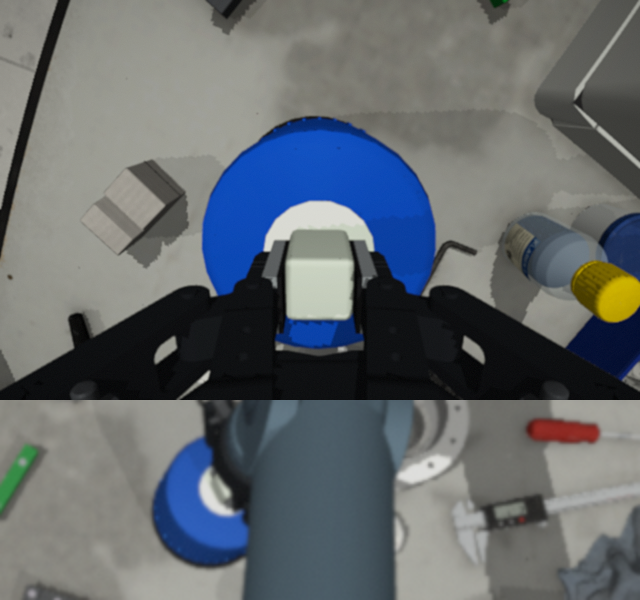

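```bash
python3 - <<'E'
from h import *
im=cv2.imread('pics/w3.png'); ci=np.load('w3.npy',allow_pickle=True).item()
s,p,R=tool()
b=(im[:,:,0]>150)&(im[:,:,2]<60)   # bright blue top face
b=cv2.morphologyEx(b.astype(np.uint8),cv2.MORPH_OPEN,np.ones((3,3))); b[:,450:]=0
c=big(b); print(cv2.boundingRect(c))
# leftmost / rightmost per row, topmost per column
pts=[]
for v in range(170,270,4):
    u=np.where(b[v])[0]; pts+=[[u.min(),v],[u.max(),v]]
for u in range(240,400,5):
    pts.append([u,np.where(b[:,u])[0].min()])
zt=p[2]-.059-.022
P=plane(ci,pts,zt); cc,rr=circ(P); res=np.linalg.norm(P[:,:2]-cc,axis=1)-rr
k=abs(res)<.0015; cc,rr=circ(P[k]); print('zt',zt,cc,rr,k.sum(),len(k))
print('offset from TCP world',cc-p[:2],'tool',(R.T@np.r_[cc-p[:2],0])[:2])
# grip top face edges sanity: corners
q=plane(ci,[[287,257],[352,257],[354,318],[287,320]],p[2]-.059+.018); print(q.mean(0)-p)
E
```

```text
(203, 130, 232, 164)
zt 0.1289747032744733 [ 0.5865036  -0.38626782] 0.052973139855615706 82 82
offset from TCP world [-0.00257478  0.00210477] tool [ 0.00292751 -0.00157768]
[-0.00216813  0.00337164 -0.041     ]
```

Emit:
play_rows:
  translation:
    - [-0.12, -0.11, 0.1]
    - [0, 0, 0.1]
    - [0, 0, 0.1]
    - [0, 0, 0.1]
    - [0, 0, 0]
  rotation:
    - [0, 0, 0]
    - [0, 0, 0]
    - [0, 0, 0]
    - [0, 0, 0]
    - [0, 0, 0]
  grip: [-1, -1, -1, -1, -1]

```text
time: 18.45
position: [0.5847, -0.3945, 0.1901]
tool_rot: [-0.001, 0.557, 0.831, 0.0]
ft_force: [-0.1, -0.7, -2.0]
width: 0.0253
```

Emit:
play_rows:
  translation:
    - [0, 0, 0.03]
    - [0, 0, 0.03]
    - [0, 0, 0]
  rotation:
    - [0, 0, 0]
    - [0, 0, 0]
    - [0, 0, 0]
  grip: [-1, -1, -1]

```text
time: 18.75
position: [0.5854, -0.3949, 0.189]
tool_rot: [0.0, 0.557, 0.831, 0.0]
ft_force: [0.0, -0.5, -2.9]
width: 0.025
```

Emit:
play_rows:
  translation:
    - [0, 0, 0.03]
    - [0, 0, 0]
    - [0, 0, 0]
  rotation:
    - [0, 0, 0]
    - [0, 0, 0]
    - [0, 0, 0]
  grip: [-1, -1, -1]

```text
time: 19.05
position: [0.5855, -0.3951, 0.1888]
tool_rot: [0.0, 0.557, 0.831, -0.0]
ft_force: [-1.7, 0.3, 4.2]
width: 0.0252
```

Emit:
play_rows:
  translation:
    - [0, 0, 0.03]
    - [0, 0, 0]
    - [0, 0, 0]
  rotation:
    - [0, 0, 0]
    - [0, 0, 0]
    - [0, 0, 0]
  grip: [-1, -1, -1]

```text
time: 19.35
position: [0.5856, -0.3951, 0.1888]
tool_rot: [0.0, 0.557, 0.83, -0.0]
ft_force: [-4.1, 1.1, 8.2]
width: 0.0253
```

Emit:
play_rows:
  translation:
    - [0, 0, 0]
    - [0, 0, 0]
    - [0, 0, 0]
    - [0, 0, -0.2]
    - [0, 0, -0.8]
  rotation:
    - [0, 0, 0]
    - [0, 0, 0]
    - [0, 0, 0]
    - [0, 0, 0]
    - [0, 0, 0]
  grip: [1, 1, 1, 1, 1]

```text
time: 19.85
position: [0.5826, -0.394, 0.2221]
tool_rot: [-0.005, 0.557, 0.831, -0.0]
ft_force: [1.0, -1.2, 0.2]
width: 0.0857
```

Emit:
play_rows:
  translation:
    - [0.6, 0, -1]
    - [0.8, 0, -0.6]
    - [0.8, 0, 0]
    - [0, 0, 0]
    - [0, 0, 0]
  rotation:
    - [0, 0, 0]
    - [0, 0, 0]
    - [0, 0, 0]
    - [0, 0, 0]
    - [0, 0, 0]
  grip: [1, 1, 1, 1, 1]

```text
time: 20.35
position: [0.552, -0.3127, 0.2912]
tool_rot: [0.001, 0.556, 0.831, -0.0]
ft_force: [0.2, -0.8, 0.0]
width: 0.0854
```

```bash
python3 - <<'E'
from h import *
cw,w=snap('wrist','w4.png'); np.save('w4.npy',cw,allow_pickle=True)
go([.483,-.009,.26],111.8)
hsv=cv2.cvtColor(w,cv2.COLOR_BGR2HSV)
b=((abs(hsv[:,:,0].astype(int)-110)<15)&(hsv[:,:,1]>120)).astype(np.uint8); print('exp px',proj(cw,[[.5845,-.3923,.107]]))
c=big(b); print(cv2.boundingRect(c),circ(plane(cw,cv2.convexHull(c)[:,0],.107)))
o=np.zeros((600,640,3),np.uint8); o[:400]=w; t=snap('top','t4.png')[1]; o[400:]=cv2.resize(t[130:230,300:620],(640,200)); cv2.imwrite('pics/c4.png',o)
E
```

```text
pos [ 0.5517 -0.3142  0.2906] yaw 112.3 q [ 1.02  0.47 -0.74  1.62  0.34  1.18  0.59] F [-0.8  0.3  0.3] w 0.0856 t 20.4 go [[7.713, 1.306, 0.756], ('rotvec8', [-0.003, 0.009, 0.063])]
exp px [[319.82062024 298.33736049]]
(250, 200, 136, 157) (array([ 0.57908961, -0.3810133 ]), np.float64(0.0630548410661104))
```

View pics/c4.png

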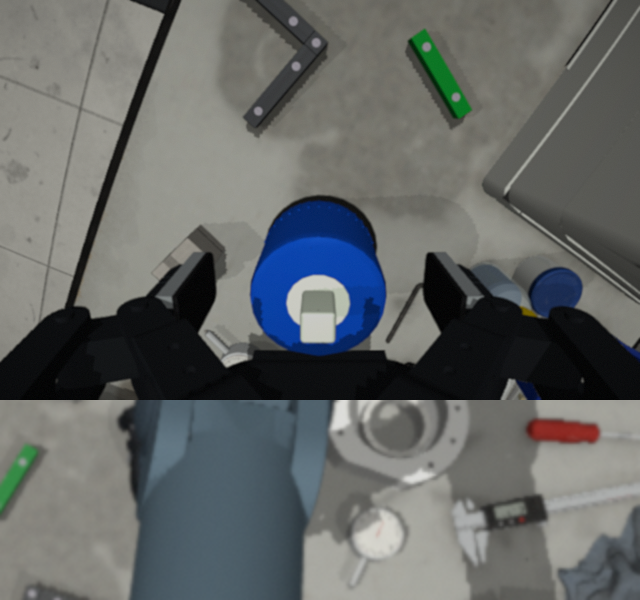

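The dome stands upright on the mat at (318,295), with a thin mat rim visible round its base. I'll fit its top circle for centring after moving off to the stand.

Emit:
play_rows:
  translation:
    - [0.6, 0.1, 0]
    - [0.9, 0.15, 0]
    - [0.9, 0.15, 0]
    - [0.9, 0.15, 0.1]
    - [0.9, 0.15, 0.1]
  rotation:
    - [0, 0, 0]
    - [0, 0, 0]
    - [0, 0, 0]
    - [0, 0, 0]
    - [0, 0, 0]
  grip: [1, 1, 1, 1, 1]

```text
time: 20.95
position: [0.5141, -0.1478, 0.2822]
tool_rot: [0.0, 0.558, 0.83, 0.0]
ft_force: [1.0, 0.4, 0.9]
width: 0.0851
```

Emit:
play_rows:
  translation:
    - [0.9, 0.15, 0.1]
    - [0.9, 0.15, 0.1]
    - [0.9, 0.15, 0.1]
    - [0.6, 0.1, 0.1]
    - [0, 0, 0]
  rotation:
    - [0, 0, 0]
    - [0, 0, 0]
    - [0, 0, 0]
    - [0, 0, 0]
    - [0, 0, 0]
  grip: [1, 1, 1, 1, 1]

```text
time: 21.45
position: [0.4837, -0.0136, 0.2662]
tool_rot: [-0.001, 0.555, 0.832, 0.001]
ft_force: [0.1, -0.3, 1.5]
width: 0.0857
```

Emit:
play_rows:
  translation:
    - [0, 0, 0]
  rotation:
    - [0, 0, 0]
  grip: [1]

```text
time: 21.55
position: [0.4848, -0.0178, 0.2665]
tool_rot: [0.0, 0.557, 0.83, 0.0]
ft_force: [0.3, 0.4, 0.5]
width: 0.0852
```

```bash
python3 - <<'E'
from h import *
im=cv2.imread('pics/w4.png'); ci=np.load('w4.npy',allow_pickle=True).item()
b=((im[:,:,0]>150)&(im[:,:,2]<60)).astype(np.uint8); b[:230]=0; b[:,440:]=0; c=cv2.convexHull(big(b))[:,0]
c=c[(c[:,1]<340)]; P=plane(ci,c,.107); print('dome top',circ(P),len(c))
ct=viewer.camera_info('top'); cw,w=snap('wrist','w5.png'); np.save('w5.npy',cw,allow_pickle=True)
cs,s=snap('scene','s5.png')
k=(s.max(2)<45)
hs=cv2.cvtColor(s,cv2.COLOR_BGR2HSV); bb=((abs(hs[:,:,0].astype(int)-110)<15)&(hs[:,:,1]>120)).astype(np.uint8)
c=big(bb); print('scene dome bbox',cv2.boundingRect(c))
d=s[150:230,320:400]; 
t=snap('top','t5.png')[1]
f=lambda a,k:cv2.resize(a,None,fx=k,fy=k,interpolation=cv2.INTER_CUBIC)
o=np.zeros((600,800,3),np.uint8); o[:200,:200]=0; o[:400,:640]=w; o[400:,:300]=f(s[160:227,325:400],4)[:200,:300]; o[400:,300:540]=f(t[145:230,364:444],3)[:200,:240]; o[400:,540:800]=f(t[195:270,180:260],4)[50:250,:260]
cv2.imwrite('pics/c5.png',o)
go([.483,-.009,.26],111.8)
E
```

```text
dome top (array([ 0.58215013, -0.39268333]), np.float64(0.053477365243898935)) 30
scene dome bbox (340, 162, 51, 59)
pos [ 0.4849 -0.0192  0.2665] yaw 112.1 q [ 0.81  0.22 -0.93  1.99  0.2   1.03  0.17] F [0.8 0.3 0.2] w 0.0856 t 21.7 go [[0.253, 0.051, 0.163], ('rotvec8', [0.003, -0.0, 0.038])]
```

View pics/c5.png

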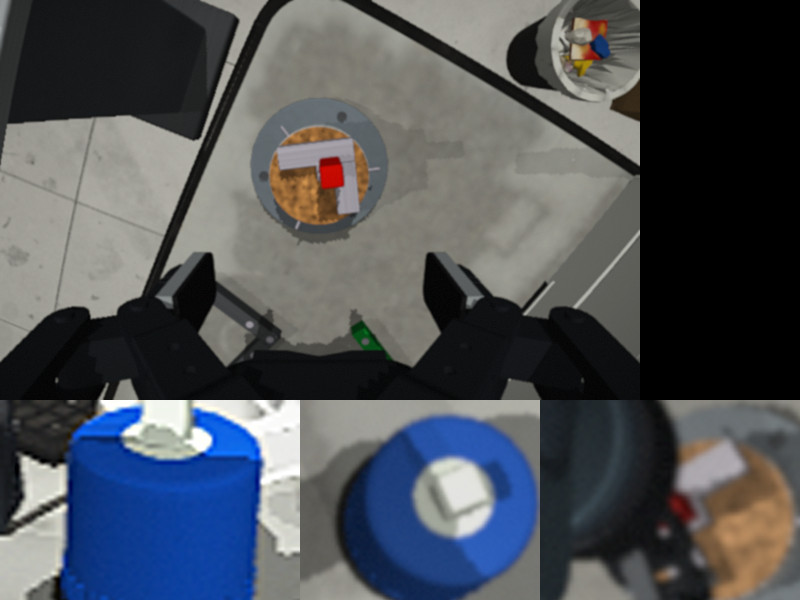

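Top circle fit puts the dome about 2 mm from the mat centre, which is fine. In the wrist view the square's post is at (331,172), its L corner at (354,140), with legs to the left and down, so its yaw is about 30°.

```bash
python3 - <<'E'
from h import *
im=cv2.imread('pics/w5.png'); ci=np.load('w5.npy',allow_pickle=True).item()
r_=im[150:200,310:355].astype(int); 
red=((im[:,:,2].astype(int)-im[:,:,1])>80)&((im[:,:,2].astype(int)-im[:,:,0])>80); red[:140]=0; red[210:]=0; red[:,:300]=0; red[:,370:]=0
vals=im[:,:,2][red]; print('red hist',np.histogram(vals,8))
top=(red&(im[:,:,2]>215)).astype(np.uint8)
for nm,m in(('red',red.astype(np.uint8)),('top',top)):
    c=big(m); rc=cv2.minAreaRect(c); bx=cv2.boxPoints(rc); P=plane(ci,bx,.106)[:,:2]
    e=P[1]-P[0]; print(nm,cv2.boundingRect(c),P.mean(0),np.linalg.norm(e),np.linalg.norm(P[2]-P[1]),np.degrees(np.arctan2(*e[::-1]))%90)
    for row in range(155,192,3): 
        u=np.where(m[row])[0]
        if nm=='red' and len(u): print(row,u.min(),u.max(),end='; ')
g=cv2.cvtColor(im,cv2.COLOR_BGR2GRAY).astype(int)
hs=cv2.cvtColor(im,cv2.COLOR_BGR2HSV)
st=((hs[:,:,1]<45)&(g>150)); st[:125]=0; st[220:]=0; st[:,:270]=0; st[:,365:]=0
c=big(st); 
A=np.array([[u,np.where(st[:,u])[0].min()] for u in range(285,348,3)]); B=np.array([[np.where(st[v])[0].max(),v] for v in range(148,206,3)])
for nm,E in(('-x leg top edge',A),('-y leg right edge',B)):
    P=plane(ci,E,.064)[:,:2]; vx,vy,x0,y0=cv2.fitLine(P.astype(np.float32),cv2.DIST_HUBER,0,1e-4,1e-4).ravel(); print(nm,np.degrees(np.arctan2(vy,vx))%90,x0,y0,vx,vy)
cv2.imwrite('pics/c6.png',cv2.resize(im[120:230,260:380],None,fx=5,fy=5,interpolation=cv2.INTER_CUBIC))
E
```

```text
red hist (array([119,  19,  23,  31,  26,  34,  54, 339]), array([116.   , 126.625, 137.25 , 147.875, 158.5  , 169.125, 179.75 ,
       190.375, 201.   ]))
red (320, 158, 24, 31) [0.48298026 0.00549399] 0.014915936360988081 0.020152646963384455 28.046433836612625
158 328 337; 161 320 339; 164 320 340; 167 320 341; 170 320 342; 173 320 342; 176 320 342; 179 321 343; 182 321 343; 185 321 342; 188 323 328; Traceback (most recent call last):
  File "<stdin>", line 8, in <module>
  File "h.py", line 25, in big
    return max(c,key=cv2.contourArea)[:,0]
           ~~~^^^^^^^^^^^^^^^^^^^^^^^
ValueError: max() iterable argument is empty
```

```bash
python3 - <<'E'
from h import *
im=cv2.imread('pics/w5.png'); ci=np.load('w5.npy',allow_pickle=True).item()
top=(im[:,:,2]>180)&(im[:,:,1]<60); top[:140]=0; top[210:]=0; top[:,:300]=0; top[:,370:]=0
c=big(top); bx=cv2.boxPoints(cv2.minAreaRect(c)); P=plane(ci,bx,.106)[:,:2]
e=P[1]-P[0]; print(cv2.boundingRect(c),bx.round(1).tolist(),P.mean(0),np.linalg.norm(e),np.linalg.norm(P[2]-P[1]),np.degrees(np.arctan2(*e[::-1]))%90)
g=cv2.cvtColor(im,cv2.COLOR_BGR2GRAY).astype(int)
hs=cv2.cvtColor(im,cv2.COLOR_BGR2HSV)
st=((hs[:,:,1]<60)&(g>140)); st[:125]=0; st[220:]=0; st[:,:270]=0; st[:,365:]=0
def edge(a): 
    return a.min() if len(a) else -1
A=np.array([[u,edge(np.where(st[:,u])[0])] for u in range(285,348,4)]); B=np.array([[max(np.where(st[v])[0],default=-1),v] for v in range(148,206,4)])
print(A.tolist(),B.tolist())
for nm,E in(('-x leg top edge',A),('-y leg right edge',B)):
    P=plane(ci,E,.064)[:,:2]; vx,vy,x0,y0=cv2.fitLine(P.astype(np.float32),cv2.DIST_HUBER,0,1e-4,1e-4).ravel(); print(nm,np.degrees(np.arctan2(vy,vx))%90,x0,y0,vx,vy)
go([.483,-.009,.26],111.8)
cv2.imwrite('pics/c6.png',cv2.resize(im[120:230,260:380],None,fx=5,fy=5,interpolation=cv2.INTER_CUBIC))
E
```

```text
(321, 165, 21, 22) [[320.3999938964844, 166.8000030517578], [339.8999938964844, 164.6999969482422], [342.1000061035156, 184.5], [322.6000061035156, 186.6999969482422]] [0.48390472 0.00374743] 0.01292175222841338 0.01354986034427954 28.709708897239206
[[285, 131], [289, 135], [293, 133], [297, 146], [301, 129], [305, 128], [309, 127], [313, 126], [317, 126], [321, 126], [325, 142], [329, 142], [333, 128], [337, 141], [341, 140], [345, 140]] [[352, 148], [353, 152], [352, 156], [343, 160], [353, 164], [348, 168], [346, 172], [355, 176], [355, 180], [356, 184], [356, 188], [356, 192], [357, 196], [357, 200], [357, 204]]
-x leg top edge 14.437426 0.46914288 0.022297096 0.9684205 0.24932253
-y leg right edge 29.195274 0.5058186 0.0030332706 0.48778763 -0.87296236
pos [ 0.4849 -0.0192  0.2665] yaw 112.1 q [ 0.81  0.22 -0.93  1.99  0.2   1.03  0.17] F [0.8 0.3 0.2] w 0.0856 t 21.7 go [[0.253, 0.051, 0.163], ('rotvec8', [0.003, -0.0, 0.038])]
```

View pics/c6.png

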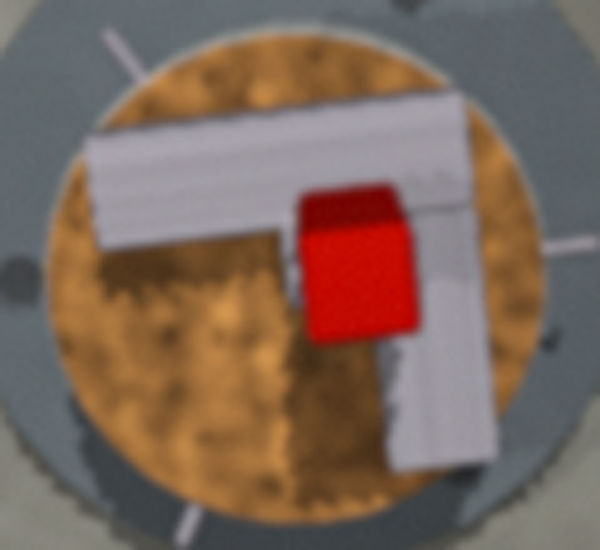

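The crop gives the L's outer edges clearly: (85,140)→(462,93) and (462,93)→(495,460) in crop pixels.

```bash
python3 - <<'E'
from h import *
ci=np.load('w5.npy',allow_pickle=True).item()
px=np.array([[85,140],[462,93],[495,460]])/5+[260,120]-.4
P=plane(ci,px,.064)[:,:2]; a=P[1]-P[0]; b=P[1]-P[2]
y1=np.degrees(np.arctan2(*a[::-1])); y2=np.degrees(np.arctan2(*b[::-1]))-90; print(y1,y2,np.linalg.norm(a),np.linalg.norm(b))
th=np.deg2rad((y1+y2)/2); ex=np.array([np.cos(th),np.sin(th)]); ey=np.array([-ex[1],ex[0]])
print('post from corner',P[1]-.02*(ex+ey)); go([.4848,.0042,.15],np.degrees(th)+90)
E
```

```text
29.327948089589196 28.792363730576284 0.05858055607019508 0.05927431956756208
post from corner [0.48401236 0.00261225]
pos [ 0.4849 -0.0192  0.2665] yaw 112.1 q [ 0.81  0.22 -0.93  1.99  0.2   1.03  0.17] F [0.8 0.3 0.2] w 0.0856 t 21.7 go [[0.542, 0.216, 2.913], ('rotvec8', [0.003, -0.0, -0.87])]
```

Emit:
play_rows:
  translation:
    - [0.53, 0.19, 0]
    - [0, 0, 0.6]
    - [0, 0, 0.8]
    - [0, 0, 0.5]
    - [0, 0, 0.3]
  rotation:
    - [0, 0, 0]
    - [0, 0, -0.87]
    - [0, 0, 0]
    - [0, 0, 0]
    - [0, 0, 0]
  grip: [1, 1, 1, 1, 1]

```text
time: 22.2
position: [0.4826, 0.0038, 0.1765]
tool_rot: [-0.001, 0.507, 0.862, -0.001]
ft_force: [0.1, -0.8, 0.5]
width: 0.0851
```

Emit:
play_rows:
  translation:
    - [0, 0, 0]
    - [0, 0, 0]
    - [0, 0, 0]
  rotation:
    - [0, 0, 0]
    - [0, 0, 0]
    - [0, 0, 0]
  grip: [1, 1, 1]

```text
time: 22.5
position: [0.4843, 0.0053, 0.1797]
tool_rot: [0.001, 0.506, 0.863, 0.001]
ft_force: [-0.1, 0.2, 0.2]
width: 0.0854
```

```bash
python3 - <<'E'
from h import *
go([.484,.0035,.15],119.1)
E
```

```text
pos [0.4843 0.0053 0.1797] yaw 119.24 q [ 0.7   0.37 -0.89  2.06  0.37  0.88  0.1 ] F [-0.1  0.2  0.2] w 0.0854 t 22.5 go [[-0.035, -0.032, 0.743], ('rotvec8', [0.016, 0.011, 0.017])]
```

Emit:
play_rows:
  translation:
    - [-0.03, -0.03, 0.4]
    - [0, 0, 0.34]
    - [0, 0, 0]
    - [0, 0, 0]
    - [0, 0, 0]
  rotation:
    - [0, 0, 0]
    - [0, 0, 0]
    - [0, 0, 0]
    - [0, 0, 0]
    - [0, 0, 0]
  grip: [1, 1, 1, -1, -1]
  grip_force: 30

```text
time: 23.0
position: [0.4832, 0.0041, 0.1494]
tool_rot: [0.0, 0.505, 0.863, 0.0]
ft_force: [0.2, 0.3, -0.1]
width: 0.0593
```

Emit:
play_rows:
  translation:
    - [0, 0, 0]
    - [0, 0, 0]
    - [0, 0, 0]
    - [0, 0, 0]
  rotation:
    - [0, 0, 0]
    - [0, 0, 0]
    - [0, 0, 0]
    - [0, 0, 0]
  grip: [-1, -1, -1, -1]

```text
time: 23.4
position: [0.4833, 0.0041, 0.1493]
tool_rot: [0.001, 0.505, 0.863, 0.0]
ft_force: [0.4, 0.6, 1.5]
width: 0.0153
```

Emit:
play_rows:
  translation:
    - [0, 0, -0.05]
    - [0, 0, -0.2]
    - [0, 0, -0.5]
    - [0, 0, -0.6]
    - [0, 0, -0.4]
  rotation:
    - [0, 0, 0]
    - [0, 0, 0]
    - [0, 0, 0]
    - [0, 0, 0]
    - [0, 0, 0]
  grip: [-1, -1, -1, -1, -1]
  grip_force: 80

```text
time: 23.9
position: [0.4827, 0.004, 0.2202]
tool_rot: [0.0, 0.505, 0.863, 0.0]
ft_force: [1.3, 0.2, -1.6]
width: 0.0145
```

Emit:
play_rows:
  translation:
    - [0, 0, 0]
    - [0, 0, 0]
  rotation:
    - [0, 0, 0]
    - [0, 0, 0]
  grip: [-1, -1]

```text
time: 24.1
position: [0.4824, 0.0035, 0.2187]
tool_rot: [0.0, 0.506, 0.863, -0.0]
ft_force: [0.5, -0.6, -2.4]
width: 0.0145
```

```bash
python3 - <<'E'
from h import *
th=np.deg2rad(-19.72); ex=np.array([np.cos(th),np.sin(th)]); ey=np.array([-ex[1],ex[0]])
corner=.5320*ex-.0279*ey; post=corner-.02*(ex+ey); print('corner',corner,'post',post)
cw,w=snap('wrist','w6.png'); np.save('w6.npy',cw,allow_pickle=True)
go([*(post-.008*(ex+ey)),.15],70.28)
red=((w[:,:,2].astype(int)-w[:,:,1])>60)&((w[:,:,2].astype(int)-w[:,:,0])>60); red[:, :250]=0; red[:,400:]=0; red[:150]=0
print('red bbox',cv2.boundingRect(big(red)))
E
```

```text
corner [ 0.49138557 -0.20577324] post [ 0.46581004 -0.21785182]
pos [0.4819 0.0035 0.218 ] yaw 119.25 q [ 0.75  0.3  -0.94  2.04  0.3   0.95  0.17] F [-0.6  0.4 -2.5] w 0.0144 t 24.15 go [[-4.612, -3.335, 1.704], ('rotvec8', [-0.012, 0.002, 6.122])]
red bbox (299, 238, 41, 76)
```

Emit:
play_rows:
  translation:
    - [-0.6, -0.5, 0]
    - [0, 0, 0]
    - [0, 0, 0]
    - [0, 0, 0]
    - [0, 0, 0]
  rotation:
    - [0, 0, 0.6]
    - [0, 0, 1]
    - [0, 0, 1]
    - [0, 0, 1]
    - [0, 0, 1]
  grip: [-1, -1, -1, -1, -1]

```text
time: 24.65
position: [0.4758, -0.027, 0.2173]
tool_rot: [-0.001, 0.754, 0.657, -0.001]
ft_force: [-0.4, -0.1, -1.9]
width: 0.0147
```

Emit:
play_rows:
  translation:
    - [0, 0, 0]
    - [0, 0, 0]
    - [0, 0, 0]
  rotation:
    - [0, 0, 1]
    - [0, 0, 0.52]
    - [0, 0, 0]
  grip: [-1, -1, -1]

```text
time: 24.95
position: [0.4759, -0.0268, 0.2174]
tool_rot: [-0.001, 0.817, 0.576, -0.001]
ft_force: [0.8, 0.3, -1.5]
width: 0.0145
```

```bash
python3 - <<'E'
from h import *
go([.4552,-.2227,.15],70.28)
E
```

```text
pos [ 0.4759 -0.0268  0.2174] yaw 70.34 q [ 0.69  0.25 -0.78  2.05  0.22  0.93 -0.56] F [ 0.8  0.3 -1.5] w 0.0145 t 24.95 go [[-4.785, 1.164, 1.686], ('rotvec8', [-0.021, 0.004, 0.008])]
```

Emit:
play_rows:
  translation:
    - [-0.5, 0.1, 0]
    - [-0.9, 0.2, 0]
    - [-0.9, 0.2, 0]
    - [-0.9, 0.2, 0]
    - [-0.8, 0.2, 0.2]
  rotation:
    - [0, 0, 0]
    - [0, 0, 0]
    - [0, 0, 0]
    - [0, 0, 0]
    - [0, 0, 0]
  grip: [-1, -1, -1, -1, -1]

```text
time: 25.45
position: [0.4567, -0.1917, 0.2108]
tool_rot: [0.0, 0.817, 0.576, -0.0]
ft_force: [0.9, -0.3, -1.8]
width: 0.0144
```

Emit:
play_rows:
  translation:
    - [-0.5, 0.2, 0.4]
    - [-0.3, 0.06, 0.5]
    - [0, 0, 0.4]
    - [0, 0, 0]
    - [0, 0, 0]
  rotation:
    - [0, 0, 0]
    - [0, 0, 0]
    - [0, 0, 0]
    - [0, 0, 0]
    - [0, 0, 0]
  grip: [-1, -1, -1, -1, -1]

```text
time: 25.95
position: [0.4559, -0.2214, 0.1583]
tool_rot: [-0.001, 0.817, 0.577, 0.0]
ft_force: [0.4, 0.6, -1.6]
width: 0.0144
```

```bash
python3 - <<'E'
from h import *
go([.4552,-.2227,.15],70.28)
cw,w=snap('wrist','w7.png'); np.save('w7.npy',cw,allow_pickle=True)
s,p,R=tool()
# rivets of the frame again, at z=.016
th=np.deg2rad(-19.72); ex=np.array([np.cos(th),np.sin(th)]); ey=np.array([-ex[1],ex[0]])
F=np.array([[540,-20],[512,-20],[457,-20],[540,-48],[540,-103]])/1000
W=np.c_[F[:,:1]*ex+F[:,1:]*ey,np.full(5,.016)]; uv=proj(cw,W); print('expected rivets',uv.round(1).tolist())
g=cv2.cvtColor(w,cv2.COLOR_BGR2GRAY)
for (u,v),f in zip(uv,F):
    u,v=int(round(u)),int(round(v))
    if not(12<u<628 and 12<v<388): continue
    pt=g[v-12:v+13,u-12:u+13]; m=(pt>np.percentile(pt,30)+60).astype(np.uint8)
    n,l,st,ce=cv2.connectedComponentsWithStats(m)
    for i in range(1,n):
        if 15<st[i,4]<150:
            q=plane(cw,[[u-12+ce[i][0],v-12+ce[i][1]]],.016)[0,:2]; print(f*1000,'meas',np.round([q@ex*1000,q@ey*1000],1),st[i,4])
h=cv2.resize(w[40:400,160:480],None,fx=1.6,fy=1.6,interpolation=cv2.INTER_CUBIC); cv2.imwrite('pics/c7.png',h)
E
```

```text
pos [ 0.4559 -0.2214  0.1583] yaw 70.48 q [ 0.92  0.38 -0.63  2.03  0.3   0.83 -0.22] F [ 0.4  0.6 -1.6] w 0.0144 t 25.95 go [[-0.036, -0.007, 0.207], ('rotvec8', [-0.013, -0.01, 0.025])]
expected rivets [[380.0, 158.3], [333.9, 158.0], [243.4, 157.9], [378.0, 202.7], [373.9, 281.8]]
[540. -20.] meas [539.8 -19.6] 117
[512. -20.] meas [512.  -19.8] 127
[457. -20.] meas [456.9 -19.7] 124
[540. -48.] meas [539.7 -47.7] 114
```

Emit:
play_rows:
  translation:
    - [-0.04, 0, 0.3]
    - [0, 0, 0.4]
    - [0, 0, 0.4]
    - [0, 0, 0.25]
    - [0, 0, 0]
  rotation:
    - [0, 0, 0.025]
    - [0, 0, 0]
    - [0, 0, 0]
    - [0, 0, 0]
    - [0, 0, 0]
  grip: [-1, -1, -1, -1, -1]

```text
time: 26.5
position: [0.4537, -0.2239, 0.1024]
tool_rot: [-0.002, 0.818, 0.575, -0.001]
ft_force: [-0.2, -0.2, -1.1]
width: 0.0143
```

Emit:
play_rows:
  translation:
    - [0, 0, 0]
    - [0, 0, 0.03]
    - [0, 0, 0]
  rotation:
    - [0, 0, 0]
    - [0, 0, 0]
    - [0, 0, 0]
  grip: [-1, -1, -1]

```text
time: 26.8
position: [0.456, -0.225, 0.1041]
tool_rot: [0.001, 0.819, 0.574, 0.0]
ft_force: [-0.5, -0.3, -1.1]
width: 0.0148
```

```bash
python3 - <<'E'
from h import *
go([.4552,-.2227,.0993],70.28)
E
```

```text
pos [ 0.456  -0.225   0.1041] yaw 70.11 q [ 0.88  0.47 -0.57  2.05  0.38  0.73 -0.28] F [-0.5 -0.3 -1.1] w 0.0148 t 26.8 go [[0.047, -0.038, 0.121], ('rotvec8', [0.009, 0.001, -0.021])]
```

Emit:
play_rows:
  translation:
    - [0, 0, 0.08]
    - [0, 0, 0]
    - [0, 0, 0]
  rotation:
    - [0, 0, 0]
    - [0, 0, 0]
    - [0, 0, 0]
  grip: [-1, -1, -1]

```text
time: 27.1
position: [0.4554, -0.2248, 0.1005]
tool_rot: [0.0, 0.819, 0.574, -0.0]
ft_force: [0.1, 1.0, -2.0]
width: 0.015
```

Emit:
play_rows:
  translation:
    - [0, 0, 0.03]
    - [0, 0, 0]
    - [0, 0, 0]
  rotation:
    - [0, 0, 0]
    - [0, 0, 0]
    - [0, 0, 0]
  grip: [-1, -1, -1]

```text
time: 27.4
position: [0.4557, -0.2249, 0.0995]
tool_rot: [0.0, 0.819, 0.574, 0.0]
ft_force: [-0.1, 1.1, -0.9]
width: 0.0143
```

Emit:
play_rows:
  translation:
    - [0, 0, 0.02]
    - [0, 0, 0]
    - [0, 0, 0]
  rotation:
    - [0, 0, 0]
    - [0, 0, 0]
    - [0, 0, 0]
  grip: [-1, -1, -1]

```text
time: 27.7
position: [0.4558, -0.2248, 0.0994]
tool_rot: [0.0, 0.819, 0.574, -0.0]
ft_force: [-2.4, 0.4, 6.3]
width: 0.0148
```

Emit:
play_rows:
  translation:
    - [0.1, 0.08, -0.015]
    - [0.05, 0.05, 0]
    - [0, 0, 0]
  rotation:
    - [0, 0, 0]
    - [0, 0, 0]
    - [0, 0, 0]
  grip: [-1, -1, -1]

```text
time: 28.0
position: [0.4625, -0.2213, 0.0995]
tool_rot: [0.0, 0.819, 0.574, -0.0]
ft_force: [-3.0, -1.1, 6.1]
width: 0.0148
```

Emit:
play_rows:
  translation:
    - [0, 0.04, 0]
    - [0, 0, 0]
    - [0, 0, 0]
  rotation:
    - [0, 0, 0]
    - [0, 0, 0]
    - [0, 0, 0]
  grip: [-1, -1, -1]

```text
time: 28.3
position: [0.4628, -0.2214, 0.0995]
tool_rot: [-0.001, 0.819, 0.574, -0.001]
ft_force: [-4.6, -0.0, 9.4]
width: 0.0151
```

Emit:
play_rows:
  translation:
    - [0.04, 0, 0]
    - [0, 0, 0]
    - [0, 0, 0]
  rotation:
    - [0, 0, 0]
    - [0, 0, 0]
    - [0, 0, 0]
  grip: [-1, -1, -1]

```text
time: 28.6
position: [0.4631, -0.2211, 0.0995]
tool_rot: [-0.0, 0.819, 0.574, -0.002]
ft_force: [-5.3, -2.4, 9.3]
width: 0.0143
```

```bash
cat >> h.py <<'E'
def fr():
    th=np.deg2rad(-19.72); ex=np.array([np.cos(th),np.sin(th)]); ey=np.array([-ex[1],ex[0]])
    s,p,R=tool(); f=np.array(s['ft_force'])[:2]
    print('post gap mm x,y',round(511.85-1000*p[:2]@ex,2),round(-47.8-1000*p[:2]@ey,2),'z',p[2].round(4),'F along x,y',(f@ex).round(1),(f@ey).round(1),'Fz',s['ft_force'][2].round(1),'yaw',np.degrees(np.arctan2(R[1,0],R[0,0])).round(2),'t',s['time'],'w',s['width'])
E
python3 -c "from h import *; fr()"
```

```text
post gap mm x,y 1.3 4.09 z 0.0995 F along x,y -4.1 -4.0 Fz 9.3 yaw 70.06 t 28.6 w 0.014321309335290917
```

Emit:
play_rows:
  translation:
    - [0, 0, -0.02]
    - [0.04, 0.02, 0]
    - [0, 0, 0]
  rotation:
    - [0, 0, 0]
    - [0, 0, 0]
    - [0, 0, 0]
  grip: [-1, -1, -1]

```text
time: 28.9
position: [0.4663, -0.218, 0.0996]
tool_rot: [-0.0, 0.818, 0.575, 0.001]
ft_force: [-0.1, -0.9, -1.3]
width: 0.0148
```

Emit:
play_rows:
  translation:
    - [0.04, 0.02, 0]
    - [0, 0, 0]
    - [0, 0, 0]
  rotation:
    - [0, 0, 0]
    - [0, 0, 0]
    - [0, 0, 0]
  grip: [-1, -1, -1]

```text
time: 29.2
position: [0.4667, -0.2172, 0.0995]
tool_rot: [-0.0, 0.819, 0.574, -0.0]
ft_force: [-1.5, 0.5, -1.6]
width: 0.0146
```

```bash
python3 -c "from h import *; fr()"
```

```text
post gap mm x,y -0.79 -0.82 z 0.0995 F along x,y -1.6 -0.0 Fz -1.6 yaw 70.13 t 29.2 w 0.014645882057760623
```

Emit:
play_rows:
  translation:
    - [0, 0.03, 0.01]
    - [0, 0, 0]
    - [0, 0, 0]
  rotation:
    - [0, 0, 0]
    - [0, 0, 0]
    - [0, 0, 0]
  grip: [-1, -1, -1]

```text
time: 29.5
position: [0.467, -0.2172, 0.0995]
tool_rot: [-0.001, 0.819, 0.574, -0.001]
ft_force: [-4.8, 1.0, 5.1]
width: 0.0147
```

Emit:
play_rows:
  translation:
    - [0.03, 0, 0]
    - [0, 0, 0]
    - [0, 0, 0]
  rotation:
    - [0, 0, 0]
    - [0, 0, 0]
    - [0, 0, 0]
  grip: [-1, -1, -1]

```text
time: 29.8
position: [0.4671, -0.2171, 0.0995]
tool_rot: [-0.001, 0.819, 0.574, -0.002]
ft_force: [-5.2, 0.6, 5.4]
width: 0.0146
```

```bash
python3 -c "from h import *; fr()"
```

```text
post gap mm x,y -1.11 -1.04 z 0.0995 F along x,y -5.1 -1.1 Fz 5.4 yaw 70.09 t 29.8 w 0.014648396416108218
```

Emit:
play_rows:
  translation:
    - [0.05, 0.03, 0]
    - [0, 0, 0]
    - [0, 0, 0]
  rotation:
    - [0, 0, 0]
    - [0, 0, 0]
    - [0, 0, 0]
  grip: [-1, -1, -1]

```text
time: 30.1
position: [0.4674, -0.2169, 0.0995]
tool_rot: [-0.001, 0.819, 0.574, -0.004]
ft_force: [-8.2, -1.9, 8.9]
width: 0.0146
```

```bash
python3 -c "from h import *; fr()"
```

```text
post gap mm x,y -1.36 -1.32 z 0.0995 F along x,y -7.0 -4.6 Fz 8.9 yaw 70.03 t 30.1 w 0.014560702078834314
```

Emit:
play_rows:
  translation:
    - [0.05, 0.03, 0]
    - [0, 0, 0]
    - [0, 0, 0]
  rotation:
    - [0, 0, 0]
    - [0, 0, 0]
    - [0, 0, 0]
  grip: [-1, -1, -1]

```text
time: 30.4
position: [0.4678, -0.2167, 0.0996]
tool_rot: [-0.002, 0.819, 0.573, -0.006]
ft_force: [-11.7, -3.0, 11.5]
width: 0.0143
```

```bash
python3 -c "from h import *; fr()"
```

```text
post gap mm x,y -1.62 -1.69 z 0.0996 F along x,y -10.0 -6.8 Fz 11.5 yaw 69.96 t 30.4 w 0.014315557769756808
```

Emit:
play_rows:
  translation:
    - [0, 0, -0.03]
    - [0, 0, 0]
    - [0, 0, 0]
  rotation:
    - [0, 0, 0]
    - [0, 0, 0]
    - [0, 0, 0]
  grip: [-1, -1, -1]

```text
time: 30.7
position: [0.468, -0.2158, 0.0997]
tool_rot: [-0.002, 0.819, 0.574, -0.004]
ft_force: [-7.6, -2.0, 4.4]
width: 0.0149
```

```bash
python3 - <<'E'
from h import *
fr()
cw,w=snap('wrist','w8.png'); np.save('w8.npy',cw,allow_pickle=True)
h=cv2.resize(w[120:320,190:430],None,fx=3,fy=3,interpolation=cv2.INTER_CUBIC); cv2.imwrite('pics/c8.png',h)
g=cv2.cvtColor(w,cv2.COLOR_BGR2GRAY).astype(np.float32)
th=np.deg2rad(-19.72); ex=np.array([np.cos(th),np.sin(th)]); ey=np.array([-ex[1],ex[0]]); C=.53185*ex-.0278*ey
s_=np.arange(-14,13,1)/1000
for nm,al,n in(('left(+y) at x=-q',-ex,ey),('far(+x) at y=-q',-ey,ex)):
    for q in (.025,.035,.045,.055):
        X=C+al*q+s_[:,None]*n; uv=proj(cw,np.c_[X,np.full(len(s_),.015)]).astype(np.float32)
        print(nm,q,cv2.remap(g,uv[:,0],uv[:,1],cv2.INTER_LINEAR)[:,0].astype(int).tolist())
E
```

```text
post gap mm x,y -1.57 -2.58 z 0.0997 F along x,y -6.5 -4.4 Fz 4.4 yaw 70.02 t 30.7 w 0.014863617908634932
left(+y) at x=-q 0.025 [33, 49, 119, 148, 149, 161, 167, 165, 164, 161, 165, 172, 172, 166, 139, 73, 70, 70, 71, 70, 68, 69, 72, 73, 74, 73, 73]
left(+y) at x=-q 0.035 [124, 155, 165, 163, 164, 166, 168, 165, 164, 162, 168, 173, 172, 167, 122, 69, 72, 72, 72, 70, 71, 70, 72, 73, 74, 74, 72]
left(+y) at x=-q 0.045 [164, 165, 166, 163, 163, 167, 169, 166, 164, 162, 169, 174, 173, 168, 137, 71, 72, 71, 72, 70, 69, 72, 74, 74, 75, 73, 73]
left(+y) at x=-q 0.055 [164, 166, 167, 163, 164, 168, 169, 165, 165, 164, 170, 176, 174, 170, 134, 71, 71, 71, 72, 70, 70, 72, 73, 73, 75, 74, 73]
far(+x) at y=-q 0.025 [38, 36, 32, 24, 13, 14, 51, 89, 90, 90, 90, 90, 88, 44, 13, 14, 21, 22, 23, 22, 33, 42, 46, 47, 45, 43, 62]
far(+x) at y=-q 0.035 [61, 61, 60, 53, 37, 20, 23, 68, 145, 125, 49, 16, 14, 16, 16, 16, 16, 14, 15, 16, 15, 17, 15, 14, 16, 21, 33]
far(+x) at y=-q 0.045 [61, 65, 63, 55, 38, 25, 29, 27, 15, 15, 15, 16, 16, 16, 16, 16, 15, 17, 18, 15, 16, 16, 16, 17, 16, 17, 16]
far(+x) at y=-q 0.055 [103, 103, 100, 95, 58, 16, 18, 18, 15, 18, 15, 14, 14, 18, 16, 16, 16, 16, 16, 16, 16, 16, 15, 17, 16, 14, 16]
```

Emit:
play_rows:
  translation:
    - [0.08, 0.06, 0]
    - [0.06, 0.06, 0]
    - [0, 0, 0]
  rotation:
    - [0, 0, 0]
    - [0, 0, 0]
    - [0, 0, 0]
  grip: [-1, -1, -1]

```text
time: 31.05
position: [0.4693, -0.2153, 0.0997]
tool_rot: [-0.004, 0.82, 0.573, -0.011]
ft_force: [-19.5, -6.1, 16.2]
width: 0.0149
```

```bash
python3 -c "from h import *; fr()"
```

```text
post gap mm x,y -2.62 -3.45 z 0.0997 F along x,y -16.3 -12.3 Fz 16.2 yaw 69.9 t 31.05 w 0.014947274013512226
```

Emit:
play_rows:
  translation:
    - [0.08, 0.04, -0.04]
    - [0, 0, 0]
    - [0, 0, 0]
    - [0, 0, 0]
  rotation:
    - [0, 0, 0]
    - [0, 0, 0]
    - [0, 0, 0]
    - [0, 0, 0]
  grip: [-1, -1, -1, -1]

```text
time: 31.45
position: [0.4697, -0.215, 0.0999]
tool_rot: [-0.004, 0.82, 0.572, -0.013]
ft_force: [-18.8, -10.5, 9.8]
width: 0.0146
```

```bash
python3 -c "from h import *; fr()"
```

```text
post gap mm x,y -2.82 -3.87 z 0.0999 F along x,y -14.1 -16.2 Fz 9.8 yaw 69.83 t 31.45 w 0.014607143279016407
```

Emit:
play_rows:
  translation:
    - [-0.1, -0.08, 0]
    - [-0.1, -0.06, 0]
    - [0, 0, 0]
  rotation:
    - [0, 0, 0]
    - [0, 0, 0]
    - [0, 0, 0]
  grip: [-1, -1, -1]

```text
time: 31.75
position: [0.4682, -0.2157, 0.1002]
tool_rot: [-0.002, 0.819, 0.573, -0.005]
ft_force: [-7.2, -3.8, -2.4]
width: 0.0145
```

```bash
python3 -c "from h import *; fr()"
```

```text
post gap mm x,y -1.66 -2.68 z 0.1002 F along x,y -5.5 -6.0 Fz -2.4 yaw 69.99 t 31.75 w 0.014472532783026357
```

Emit:
play_rows:
  translation:
    - [0, 0, 0.03]
    - [0, 0, 0.01]
    - [0, 0, 0]
  rotation:
    - [0, 0, 0]
    - [0, 0, 0]
    - [0, 0, 0]
  grip: [-1, -1, -1]

```text
time: 32.05
position: [0.4683, -0.2157, 0.0997]
tool_rot: [-0.002, 0.819, 0.574, -0.006]
ft_force: [-9.8, -4.0, 5.3]
width: 0.0147
```

```bash
python3 -c "from h import *; fr()"
```

```text
post gap mm x,y -1.8 -2.79 z 0.0997 F along x,y -7.9 -7.1 Fz 5.3 yaw 70.02 t 32.05 w 0.014658587824776173
```

Emit:
play_rows:
  translation:
    - [0, 0, 0]
    - [0, 0, 0]
    - [0, 0, 0]
    - [0, 0, -0.3]
    - [0, 0, -0.8]
  rotation:
    - [0, 0, 0]
    - [0, 0, 0]
    - [0, 0, 0]
    - [0, 0, 0]
    - [0, 0, 0]
  grip: [0, 0, 0, 0, 0.3]

```text
time: 32.55
position: [0.4718, -0.2121, 0.1434]
tool_rot: [-0.003, 0.818, 0.575, -0.001]
ft_force: [-0.2, -0.2, 0.2]
width: 0.0547
```

Emit:
play_rows:
  translation:
    - [0, 0, -1]
    - [0, 0, -0.9]
    - [-0.9, -0.4, -0.5]
    - [0, 0, 0]
    - [0, 0, 0]
  rotation:
    - [0, 0, 0]
    - [0, 0, 0]
    - [0, 0, 0]
    - [0, 0, 0]
    - [0, 0, 0]
  grip: [1, 1, 1, 1, 1]

```text
time: 33.05
position: [0.4461, -0.2427, 0.2422]
tool_rot: [0.002, 0.819, 0.573, 0.0]
ft_force: [-0.3, 0.1, -0.4]
width: 0.0855
```

```bash
python3 - <<'E'
from h import *
fr()
cw,w=snap('wrist','w9.png'); np.save('w9.npy',cw,allow_pickle=True)
th=np.deg2rad(-19.72); ex=np.array([np.cos(th),np.sin(th)]); ey=np.array([-ex[1],ex[0]]); C=.53185*ex-.0278*ey
g=cv2.cvtColor(w,cv2.COLOR_BGR2GRAY).astype(np.float32)
print(proj(cw,[[*C,.016]]))
s_=np.arange(-8,6,1)/1000
for nm,al,n in(('left',-ex,ey),('far',-ey,ex)):
    for q in (.006,.015,.025,.035,.045,.055):
        X=C+al*q+s_[:,None]*n; uv=proj(cw,np.c_[X,np.full(len(s_),.015)]).astype(np.float32)
        print(nm,q,cv2.remap(g,uv[:,0],uv[:,1],cv2.INTER_LINEAR)[:,0].astype(int).tolist())
u,v=proj(cw,[[*C,.016]])[0].astype(int); x0=max(0,u-75);y0=max(0,v-45)
cr=cv2.resize(w[y0:y0+120,x0:x0+160],(640,480),interpolation=cv2.INTER_CUBIC)
t=snap('top','t9.png')[1]; a=cv2.resize(t[140:270,280:470],(380,260)) ; s=snap('scene','s9.png')[1]
o=np.zeros((600,800,3),np.uint8); o[:450,:600]=cv2.resize(cr,(600,450)); o[450:,:240]=cv2.resize(t[145:295,280:520],(240,150)); o[450:,240:560]=cv2.resize(s[150:300,250:570],(320,150)); cv2.imwrite('pics/c9.png',o)
E
```

```text
post gap mm x,y 10.02 30.17 z 0.2422 F along x,y -0.3 0.0 Fz -0.4 yaw 69.98 t 33.05 w 0.08548613964937267
[[354.99408667 123.96650314]]
left 0.006 [141, 140, 138, 138, 142, 145, 146, 136, 98, 61, 56, 58, 59, 58]
left 0.015 [142, 140, 138, 139, 143, 145, 144, 125, 87, 63, 63, 65, 65, 65]
left 0.025 [157, 157, 155, 155, 160, 163, 164, 152, 113, 72, 64, 65, 65, 66]
left 0.035 [158, 157, 155, 156, 162, 165, 162, 145, 103, 67, 64, 66, 66, 66]
left 0.045 [160, 157, 156, 157, 163, 166, 165, 153, 114, 71, 63, 66, 66, 65]
left 0.055 [160, 157, 157, 159, 164, 168, 165, 150, 110, 70, 63, 67, 66, 66]
far 0.006 [138, 138, 138, 138, 138, 139, 133, 105, 67, 54, 61, 62, 62, 60]
far 0.015 [143, 143, 142, 142, 142, 143, 138, 114, 78, 64, 68, 69, 68, 69]
far 0.025 [95, 96, 96, 96, 110, 135, 148, 119, 77, 64, 68, 70, 69, 68]
far 0.035 [97, 96, 96, 95, 94, 95, 92, 75, 48, 39, 40, 41, 42, 46]
far 0.045 [96, 97, 96, 95, 94, 94, 91, 73, 46, 37, 40, 41, 42, 46]
far 0.055 [155, 154, 153, 153, 152, 153, 146, 119, 78, 61, 65, 66, 68, 67]
```

View pics/c9.png

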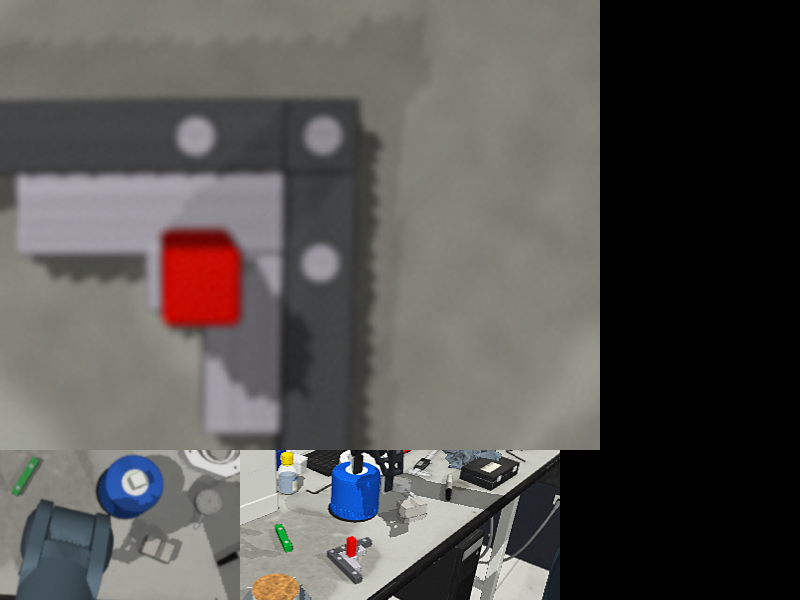

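The square sits in the corner, the dome is on the mat, and the vee block is where it was. I've used all 12 pictures, so I'll check the far-bar fit numerically from closer.

Emit:
play_rows:
  translation:
    - [-0.3, 0, 0.9]
    - [0, 0, 0.9]
    - [0, 0, 0]
    - [0, 0, 0]
  rotation:
    - [0, 0, 0]
    - [0, 0, 0]
    - [0, 0, 0]
    - [0, 0, 0]
  grip: [1, 1, 1, 1]

```text
time: 33.6
position: [0.4419, -0.2514, 0.1679]
tool_rot: [-0.002, 0.818, 0.575, 0.0]
ft_force: [0.1, -1.0, -0.4]
width: 0.0854
```

```bash
python3 - <<'E'
from h import *
fr()
cw,w=snap('wrist','w10.png')
th=np.deg2rad(-19.72); ex=np.array([np.cos(th),np.sin(th)]); ey=np.array([-ex[1],ex[0]]); C=.53185*ex-.0278*ey
g=cv2.cvtColor(w,cv2.COLOR_BGR2GRAY).astype(np.float32)
print(proj(cw,[[*C,.016],[*(C+.01*ex),.016]]))
s_=np.arange(-3,3.1,.5)/1000
for nm,al,n in(('left',-ex,ey),('far',-ey,ex)):
    for q in (.006,.015,.025,.035,.045,.055,.065,.075):
        X=C+al*q+s_[:,None]*n; uv=proj(cw,np.c_[X,np.full(len(s_),.015)]).astype(np.float32)
        print(nm,q,cv2.remap(g,uv[:,0],uv[:,1],cv2.INTER_CUBIC)[:,0].astype(int).tolist())
# L edges yaw / position at top face z=.014 relative to rivets
cs,s=snap('scene'); ct,t=snap('top')
hs=cv2.cvtColor(t,cv2.COLOR_BGR2HSV); red=((hs[:,:,0]<8)|(hs[:,:,0]>172))&(hs[:,:,1]>150); red[:,:250]=0; red[:150]=0; red[:,420:]=0
print('red px top',np.argwhere(red).mean(0) if red.any() else None)
E
```

```text
post gap mm x,y 11.01 39.76 z 0.1679 F along x,y 0.4 -0.9 Fz -0.4 yaw 70.25 t 33.6 w 0.08540131191149711
[[370.85933863 115.34815905]
 [387.00380125 115.43013872]]
left 0.006 [146, 145, 144, 143, 133, 111, 78, 54, 50, 57, 58, 57, 58]
left 0.015 [147, 148, 147, 142, 127, 106, 80, 61, 58, 63, 65, 65, 66]
left 0.025 [166, 164, 162, 160, 156, 140, 106, 74, 61, 63, 66, 65, 66]
left 0.035 [167, 167, 164, 158, 148, 126, 92, 64, 58, 65, 67, 67, 65]
left 0.045 [168, 166, 163, 161, 154, 139, 107, 74, 61, 65, 67, 66, 65]
left 0.055 [168, 166, 164, 160, 148, 116, 79, 59, 59, 64, 65, 66, 66]
left 0.065 [74, 74, 75, 75, 75, 70, 61, 57, 61, 65, 66, 66, 66]
left 0.075 [78, 78, 78, 77, 78, 74, 63, 57, 61, 65, 66, 64, 66]
far 0.006 [137, 138, 139, 136, 124, 96, 66, 52, 53, 59, 61, 61, 63]
far 0.015 [142, 142, 144, 141, 128, 105, 76, 60, 60, 66, 67, 68, 68]
far 0.025 [129, 146, 154, 153, 140, 110, 77, 59, 60, 65, 68, 69, 69]
far 0.035 [94, 93, 95, 94, 86, 69, 50, 39, 36, 38, 41, 42, 40]
far 0.045 [93, 94, 95, 93, 86, 69, 49, 38, 36, 37, 39, 41, 40]
far 0.055 [151, 152, 154, 152, 136, 107, 78, 60, 57, 63, 65, 66, 67]
far 0.065 [123, 118, 103, 83, 57, 40, 39, 50, 59, 65, 66, 66, 65]
far 0.075 [122, 117, 106, 81, 55, 41, 40, 49, 60, 64, 66, 64, 64]
red px top None
```

Both seams show the same clean steel-to-bar transition along the full legs (within about 0.5 mm, parallel). I'll retreat and hand in.

Emit:
play_rows:
  translation:
    - [0, 0, -0.5]
    - [0, 0, -0.9]
    - [0, 0, -0.6]
    - [0, 0, 0]
    - [0, 0, 0]
  rotation:
    - [0, 0, 0]
    - [0, 0, 0]
    - [0, 0, 0]
    - [0, 0, 0]
    - [0, 0, 0]
  grip: [1, 1, 1, 1, 1]

```text
time: 34.25
position: [0.4428, -0.2532, 0.2506]
tool_rot: [0.002, 0.818, 0.575, 0.0]
ft_force: [0.6, -0.2, -0.1]
width: 0.085
```

```bash
python3 -c "
from bench import hand_in
print(hand_in())"
```

```text
the job is handed in; nothing more can be done
None
```

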